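Air a covered culture dish under the magnifier

TASK

The lid of the culture dish on the inspection stand is misting up: take hold of the lid and raise its front edge first, just clear of the dish (a centimetre or two), with its back edge still down on the dish's rim, and keep it open like that for two seconds. Then lower the lid until it sits centered and flat on the dish again before you let go. Do not take the lid off, do not knock the magnifier, and leave everything else on the bench where it is.

Things in the scene. Friction and masses are not known exactly. Their poses are not given: they have to be found in the camera images.
- stand: Inspection stand, fixed; place and heading vary. Origin on the bench right below the dish's centre; x points to the stand's post (its back), z up; its open front (-x) faces roughly the robot. Grey base plate x -60 to 105, y -65 to 65, 15 mm high. Black pedestal, diameter 44, z 15 to 50, carries the dish (see dish_rim). Aluminium post 12 x 22 mm at x 92, up to z 215. All mm.
- dish_rim (a point): Centre of the rim of the dish's bottom part, on the dish's axis, 63 mm above the bench; axes as the stand's. The bottom part, frosted plastic with a white membrane, is 56 mm in diameter and 13 mm high and is clamped to the pedestal: it cannot move.
- magnifier: Clear lens in a grey frame, fixed to the post, over the back half of the dish: stand x 8 (front edge, nearly above the dish's centre) to 88, y -80 to 80, z 170 to 180 mm, i.e. 105 mm above the lid. A gripper cannot come straight down on the lid: it must lean, its body on the front side (35 to 40 degrees is roomy). Origin at stand (8, 0, 170), axes as the stand's.
- lid: Loose shallow lid on the dish, frosted plastic, 30 g: outer diameter 64, height 8, top plate 2 mm; its skirt (inner diameter 61) hangs 6 mm down round the dish, 2.5 mm play all round. Origin: centre of the skirt's lower edge plane; z up. Seated: origin 57, top 65 mm above the bench, axes as the stand's. Grip across the diameter by the skirt; free space beside it, and below it down to z 15.
- lid_front (a point): Point on the lid's outer lower edge at its front (lid x = -32 mm, z = 0), the side away from the post. Seated: 57 mm above the bench.
- lid_back (a point): Point on the lid's outer lower edge at its back (lid x = +32 mm, z = 0), the side towards the post. Seated: 57 mm above the bench.
- spare_dish: Another closed dish, diameter 64, 15 mm high, lying on the bench beside the stand; leave it. Origin at its underside's centre.
- marker: White pen with a black cap, 135 mm long, 13 mm thick, lying on the bench beside the stand. Origin under the middle of its white barrel, x towards the cap.
- vial: Small capped vial, diameter 28, 45 mm high, on the bench beside the stand. Origin at its underside's centre.
- tip_box: Orange box with a pale translucent cover, 124 x 89 x 85 mm, on the bench to a side. Origin at its underside's centre.
- reagent_bottle: Bottle, diameter 60, 130 mm high, on the bench to a side. Origin at its underside's centre.
- tube_rack: White tube block 90 x 200 mm, 54 mm high over the tube caps, on the bench to a side. Origin at its underside's centre.
- timer: Flat white bench timer 60 x 80 x 20 mm, on the bench to a side. Origin at its underside's centre.

How it is judged:
By the outcome, as a careful person would: the job done as asked, in the order asked, and still so for the second after the job is handed in, with the robot touching nothing.
It also fails if it takes over 42 s, if anything falls off the work surface, if the arm or the gripper's body presses on something with over 40 N, if the wrist force passes 120 N, or if a joint passes its speed limit or range.

ROBOT

A 7-joint arm with a two-finger parallel gripper is mounted at the origin on the work surface. World frame = base frame: x ahead of the robot, y to its left, z up, the work surface at z = 0. Lengths are in m, angles in rad, forces in N, time in s.
With the tool pointing down it reaches from about 0.4 to 0.85 m from the base axis. Payload 4.5 kg.
Tool frame: the origin (TCP) lies between the finger pads; the fingertips stand 19 mm ahead of it and the grasp point (between the pads) is the TCP (r.nose_length is the distance from the TCP to the fingertips, in m); z points along the fingers, x is the direction in which the jaws open and shut, and the axes are right-handed (so a half turn about z gives the same grasp; the last joint's range is limited). The gripper opens to 88 mm and grips with 3 to 60 N. Pads are 18 mm wide; open, the fingers measure 123 mm over their backs; the gripper's body (75 mm by 187 mm) begins 45 mm behind the grasp point.
Start: joints at [1.202, 0.689, -0.195, 1.565, 0.157, 0.902, -0.215], TCP at [0.245, -0.575, 0.258] pointing down, gripper open.
Joint ranges: [-3.01, 3.01], [-0.46, 2.08], [-1.47, 1.51], [0.13, 2.56], [-1, 4.14], [0.04, 2.09], [-2.66, 2.66]. Speed limits (rad/s): [2.57, 2.57, 3.14, 3.14, 3.14, 3.14, 3.14].

INTERFACE

Orientations are given as a unit quaternion [x, y, z, w].
In Python, from plant import get_state, vision, r gives the robot as it stands.
- The arm moves only by the tool play_rows, never from a script. Its argument "deltas" is a list that holds one entry, the list of rows, each a list of 7 numbers: the gripper command: -1 is fully open, 1 is shut, values between are in proportion, then the shift along the tool's x, y, z normalised to -1 to 1, where 1 is 300 mm, then the turn, a rotation vector about the tool's x, y, z normalised to -1 to 1, where 1 is pi rad. A call has 1 to 5 rows; each row is the pose to reach, as a shift and turn from the pose measured when the call began, along the tool's axes at that moment, turning the shorter way round; what a row does not reach only later rows make up. A row lasts 1/8 s, in which the tool goes at most 62.5 mm and 10.7 degrees, less where a joint would pass 70% of its speed; a pose out of reach is approached as far as the arm can. A call with a number of a shift or a turn outside -1 to 1 is refused whole. A call with a gripper value outside its range is refused whole. The fingers move at their own pace and stop on an object; "force" is the grip in N (left out, the last holds). Time passes only in rows, so rows that repeat a pose let the fingers close. It gives the time, the measured TCP pose, the force and the opening at its end, in the units of the state.
- get_state(): the state, without advancing time (a new reading comes with each control period).
- vision.snapshot(name): name is "scene" or "top" or "wrist"; returns the picture (384x512x3 uint8, red, green, blue); there is no depth.
- vision.camera_model(name): a dict with "vfov" (degrees; the focal length in pixels is half the picture's height over the tangent of half this angle, whatever the lens; pixels are square), "cx", "cy" (the principal point, pixels), "k1" (the pictures are not rectified: a ray, as slopes to the right and down, at radius r is drawn at 1 + k1 r^2 times it, then the intrinsics apply), "world_to_cam" (4x4, takes a point from world to camera coordinates). Camera axes: x right, y up, looking along -z (the intrinsics and any distortion apply to the point x, -y, -z); pixel columns grow to the right and rows downward; lengths in m; the calibration is good to about 2 mm. A picture is of the moment at which its call begins: read the wrist's pose just before it. camera_model takes no time and is no camera call; for the wrist camera it gives the pose at the moment of the call.
- r.finish_job(): hands the job in, once; it reports no verdict.
The state is a dict: "clock": time; "q": joint angles; "qd": joint speeds; "joint_torque": joint torques, N m; "tool_pos": TCP position; "eef_rot": TCP orientation; "contact_force": force on the tool from outside, world axes, zero at the start; "moment": the same for the moment, N m; "opening": opening from 0.0 (shut) to 1.0 (fully open).
Only numpy, scipy, OpenCV 4.12 (cv2) and the standard library are available. Lean on these libraries where they do the work, as an engineer would, in place of code of your own. Each camera call takes 0.05 s, during which the arm holds its last target.

## Working session

There is one attempt and no reset: what is moved stays moved. The work goes in short steps, Python scripts to look and compute and a tool call to move; the robot and the scene stay as the last step left them, time stands still between calls to the robot, and variables do not carry over. Pictures are saved under pics/ and viewed, and the job is handed in when it is done.

Besides the shell and the picture viewer there is one more tool, called after ">>>" as a command line: name --argument value ..., lists and objects as JSON in quotes. play_rows: Moves the arm, as the interface text tells. Scaled input: -1 to 1 covers 300 mm each way for a shift and pi rad each way for a turn. Its arguments: {"type":"object","properties":{"deltas":{"type":"array"},"force":{"type":"number"}},"required":["deltas"]}

```bash
ls; mkdir -p pics; python3 - <<'E'
from plant import get_state, vision, r
import cv2
print(get_state())
for n in ("scene","top"):
    im=vision.snapshot(n); cv2.imwrite(f"pics/{n}0.png",im[:,:,::-1])
    print(n,vision.camera_model(n))
E
```

```text
pics
{'clock': 0.0, 'q': array([ 1.20181611,  0.69000019, -0.1945493 ,  1.56633663,  0.15733225,
        0.90250999, -0.21512907]), 'qd': array([ 0.00185291, -0.00093091, -0.00331059,  0.00065815, -0.00213414,
       -0.0006418 ,  0.00092864]), 'joint_torque': array([ 5.32362828e-04, -5.27571774e+01, -1.26726966e+00, -1.53429186e+01,
       -5.26933826e-02,  6.56384480e-03,  1.42050203e-04]), 'tool_pos': array([ 0.24471742, -0.574447  ,  0.25690277]), 'eef_rot': array([ 8.34287102e-01, -5.51329456e-01, -8.10023032e-04, -4.53098936e-04]), 'contact_force': array([-0.22565537,  0.30335722, -0.1566656 ]), 'moment': array([ 0.01477354, -0.01053673,  0.02233352]), 'opening': 0.997658383954323}
scene {'vfov': 42.36488401444654, 'cx': 263.2038242414659, 'cy': 189.04389518336006, 'k1': -0.121020412450633, 'world_to_cam': array([[ 0.50797867,  0.86127724,  0.01261707, -0.28650927],
       [-0.65674297,  0.37778397,  0.65266219,  0.32564469],
       [ 0.55735656, -0.33982464,  0.75754398, -1.87890202],
       [ 0.        ,  0.        ,  0.        ,  1.        ]])}
top {'vfov': 42.55944023024564, 'cx': 251.49981233929677, 'cy': 199.8827439335362, 'k1': -0.09938764799965825, 'world_to_cam': array([[ 0.02982861, -0.9995097 , -0.00951889, -0.01572909],
       [ 0.99084919,  0.02831333,  0.13197061, -0.58335427],
       [-0.13163639, -0.01336828,  0.99120792, -1.57832106],
       [ 0.        ,  0.        ,  0.        ,  1.        ]])}
```

View pics/scene0.png

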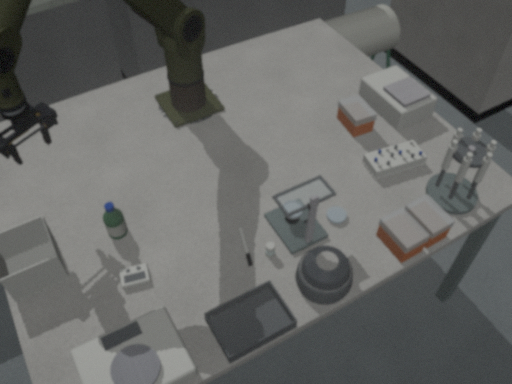

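View pics/top0.png

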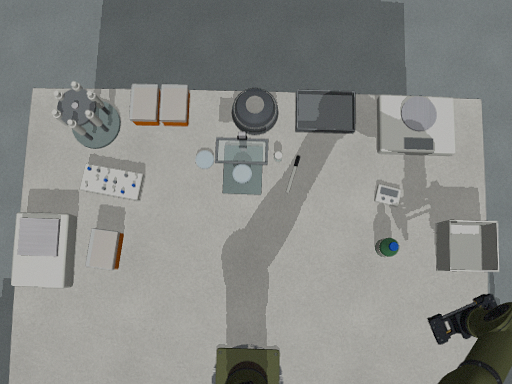

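The top view shows the stand at about (243,170), the dish at (242,173), the spare dish at (205,159), the vial at (278,156) and the marker at (294,173). I'll enlarge it.

```bash
python3 - <<'E'
import cv2
im=cv2.imread("pics/top0.png"); cv2.imwrite("pics/top0c.png",cv2.resize(im[125:205,190:310],None,fx=6,fy=6,interpolation=cv2.INTER_CUBIC))
im=cv2.imread("pics/scene0.png"); cv2.imwrite("pics/scene0c.png",cv2.resize(im[165:265,230:360],None,fx=6,fy=6,interpolation=cv2.INTER_CUBIC))
E
```

```text
(no output)
```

View pics/top0c.png

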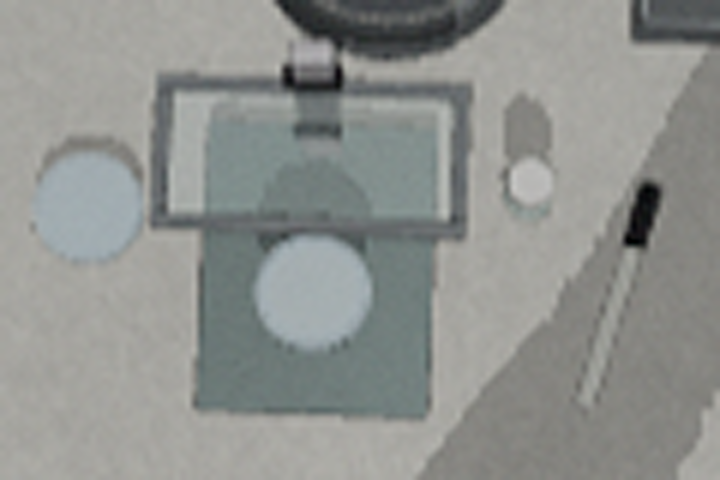

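View pics/scene0c.png

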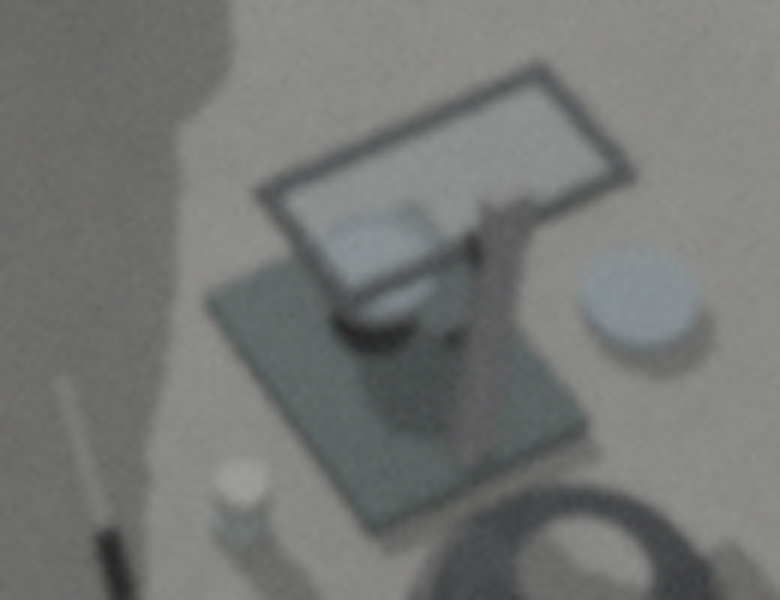

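```bash
cat > h.py <<'E'
import numpy as np, cv2
from scipy.optimize import least_squares
from scipy.spatial.transform import Rotation as R
def proj(cm,P):
    P=np.atleast_2d(P); W=cm["world_to_cam"]; c=P@W[:3,:3].T+W[:3,3]
    f=192/np.tan(np.radians(cm["vfov"])/2)
    x=c[:,0]/-c[:,2]; y=-c[:,1]/-c[:,2]; s=1+cm["k1"]*(x*x+y*y)
    return np.c_[cm["cx"]+f*x*s, cm["cy"]+f*y*s]
def stand2world(p,S):
    S=np.atleast_2d(S)/1000.; c,s=np.cos(p[2]),np.sin(p[2])
    return np.c_[p[0]+c*S[:,0]-s*S[:,1], p[1]+s*S[:,0]+c*S[:,1], S[:,2]]
E
python3 - <<'E'
from h import *
from plant import vision
T=vision.camera_model("top"); S=vision.camera_model("scene")
tp=np.array([[160,75,88,80,180],[472,86,88,-80,180],[151,227,8,80,175],[467,239,8,-80,175],[195,409,-60,65,15],[428,419,-60,-65,15],[314,292,0,0,65]],float)
sp=np.array([[255,190,8,-80,180],[345,310,88,-80,180],[635,175,88,80,180],[540,60,8,80,180],[208,300,-60,-65,15],[375,535,105,-65,15],[590,430,105,65,15]],float)
tu=tp[:,:2]/6-.42+[190,125]; su=sp[:,:2]/6-.42+[230,165]
def res(p,w=(1,1)):
    return np.r_[(w[0]*(proj(T,stand2world(p,tp[:,2:]))-tu)).ravel(),(w[1]*(proj(S,stand2world(p,sp[:,2:]))-su)).ravel()]
for w in ((1,1),(1,0),(0,1)):
    o=least_squares(res,[.6,0,0],args=(w,)); print(o.x,np.degrees(o.x[2])); print(res(o.x).reshape(-1,2).round(2).tolist())
E
```

```text
[ 0.66959174  0.03537888 -0.00796619] -0.4564290480751894
[[-0.61, -1.07], [-0.19, -1.13], [-0.26, -0.4], [-0.26, -0.57], [-0.08, -0.65], [0.01, -0.92], [-0.17, -0.95], [-1.11, -0.47], [-0.64, -0.22], [0.41, -0.52], [-0.14, -0.08], [-1.7, -0.88], [-0.91, -0.77], [0.22, -1.49]]
[ 0.6670162   0.03465482 -0.01299563] -0.7445944651083505
[[-0.25, -0.37], [0.17, -0.17], [-0.03, 0.31], [-0.03, 0.4], [0.02, 0.01], [0.11, -0.06], [0.02, -0.16], [-1.92, -1.09], [-1.62, -0.82], [-0.4, -0.88], [-0.79, -0.47], [-2.3, -1.47], [-1.82, -1.31], [-0.57, -1.85]]
[ 0.67217714  0.03561103 -0.00927279] -0.5312919331267775
[[-0.61, -1.92], [-0.21, -1.92], [-0.29, -1.27], [-0.31, -1.37], [-0.14, -1.45], [-0.06, -1.67], [-0.22, -1.73], [-0.57, 0.1], [-0.1, 0.4], [1.02, 0.12], [0.47, 0.5], [-1.2, -0.36], [-0.42, -0.15], [0.76, -0.87]]
```

```bash
cat >> h.py <<'E'
def target(p,xyz_mm,lean_deg,flip=1):
    "stand pose p, TCP at stand xyz, lean: tool z=(sin,0,-cos); tool x = flip*stand y"
    l=np.radians(lean_deg); z=np.array([np.sin(l),0,-np.cos(l)]); x=np.array([0,flip,0.]); y=np.cross(z,x)
    M=R.from_euler('z',p[2]).as_matrix()@np.c_[x,y,z]
    return stand2world(p,xyz_mm)[0],R.from_matrix(M)
def delta(st,pos,rot):
    R0=R.from_quat(st["eef_rot"]); d=R0.inv().apply(pos-st["tool_pos"]); w=(R0.inv()*rot).as_rotvec()
    return np.r_[d/.3,w/np.pi].round(4), np.linalg.norm(pos-st["tool_pos"]).round(4), np.degrees(np.linalg.norm(w)).round(2)
E
python3 - <<'E'
from h import *
from plant import get_state
st=get_state(); print(R.from_quat(st["eef_rot"]).as_matrix().round(3))
p=[.668,.035,-.011]
for f in (1,-1):
    pos,rot=target(p,[-110,0,190],42,f); print(pos,delta(st,pos,rot))
E
```

```text
[[ 0.392 -0.92  -0.001]
 [-0.92  -0.392  0.001]
 [-0.002  0.    -1.   ]]
[0.55800665 0.03620998 0.19      ] (array([-1.4629, -1.7588,  0.2255, -0.0665,  0.3137, -0.8166]), np.float64(0.6896), np.float64(157.91))
[0.55800665 0.03620998 0.19      ] (array([-1.4629, -1.7588,  0.2255,  0.2301,  0.0488,  0.1256]), np.float64(0.6896), np.float64(47.99))
```

>>> play_rows --deltas '[[[-1, -0.63, -0.77, -0.1, 0.03, 0.01, 0.03], [-1, -0.63, -0.77, -0.1, 0.05, 0.01, 0.03], [-1, -0.63, -0.77, -0.1, 0.05, 0.01, 0.03], [-1, -0.63, -0.77, -0.1, 0.05, 0.01, 0.03], [-1, -0.63, -0.77, -0.1, 0.05, 0.01, 0.03]]]' --force 12

```text
clock: 0.72
tool_pos: [0.3839, -0.3076, 0.2874]
eef_rot: [0.805, -0.588, 0.055, -0.057]
contact_force: [1.2, 0.2, 0.2]
opening: 1.001
```

```bash
cat > d.py <<'E'
import sys
from h import *
from plant import get_state
st=get_state(); p=[.668,.035,-.011]
a=[float(v) for v in sys.argv[1:]]
if len(a)>4: p=a[4:]
pos,rot=target(p,a[:3],a[3],-1); print(st["clock"],st["tool_pos"],st["contact_force"].round(2),st["moment"].round(2),st["opening"].round(3)); print(delta(st,pos,rot))
E
python3 d.py -110 0 190 42
```

```text
Traceback (most recent call last):
  File "d.py", line 7, in <module>
    pos,rot=target(p,a[:3],a[3],-1); print(st["clock"],st["tool_pos"],st["contact_force"].round(2),st["moment"].round(2),st["opening"].round(3)); print(delta(st,pos,rot))
                                                                                                                         ^^^^^^^^^^^^^^^^^^^
AttributeError: 'float' object has no attribute 'round'
```

```bash
sed -i 's/st\["opening"\].round(3)/round(st["opening"],3)/' d.py; python3 d.py -110 0 190 42
```

```text
0.725 [ 0.38393264 -0.3076362   0.28742234] [1.16 0.19 0.19] [-0.04  0.11 -0.03] 1.001
(array([-0.9231, -0.8411,  0.443 ,  0.1803,  0.0381,  0.0959]), np.float64(0.3975), np.float64(37.38))
```

>>> play_rows --deltas '[[[-1, -0.15, -0.14, 0.02, 0.03, 0.006, 0.016], [-1, -0.3, -0.28, 0.05, 0.06, 0.012, 0.032], [-1, -0.46, -0.42, 0.1, 0.09, 0.018, 0.048], [-1, -0.6, -0.56, 0.2, 0.12, 0.025, 0.064], [-1, -0.75, -0.7, 0.3, 0.15, 0.03, 0.08]]]'

```text
clock: 1.35
tool_pos: [0.508, -0.1035, 0.3002]
eef_rot: [0.714, -0.655, 0.17, -0.182]
contact_force: [-1.1, 0.3, -0.3]
opening: 1.003
```

```bash
python3 d.py -110 0 190 42
```

```text
1.35 [ 0.50798574 -0.10351401  0.30022136] [-1.09  0.27 -0.3 ] [ 0.01  0.47 -0.  ] 1.003
(array([-0.4511, -0.0037,  0.4197,  0.0728,  0.0169,  0.0258]), np.float64(0.1849), np.float64(14.24))
```

>>> play_rows --deltas '[[[-1, -0.18, 0, 0.1, 0.035, 0.008, 0.012], [-1, -0.34, 0, 0.25, 0.07, 0.017, 0.026], [-1, -0.45, -0.004, 0.42, 0.073, 0.017, 0.026], [-1, -0.451, -0.004, 0.42, 0.073, 0.017, 0.026], [-1, -0.451, -0.004, 0.42, 0.073, 0.017, 0.026]]]'

```text
clock: 1.98
tool_pos: [0.6067, 0.0247, 0.3512]
eef_rot: [-0.668, 0.676, -0.225, 0.218]
contact_force: [-0.0, -0.4, 0.6]
opening: 1.0
```

```bash
python3 d.py -110 0 190 42; python3 - <<'E'
from plant import get_state, vision
import cv2,json
cm=vision.camera_model("wrist"); im=vision.snapshot("wrist"); cv2.imwrite("pics/w1.png",im[:,:,::-1])
cm["world_to_cam"]=cm["world_to_cam"].tolist(); json.dump(cm,open("w1.json","w")); print(cm)
E
```

```text
1.975 [0.60672742 0.0247307  0.35122461] [-0.03 -0.42  0.56] [ 0.02  0.55 -0.01] 1.0
(array([-3.870e-02,  4.505e-01,  3.350e-01,  3.060e-02, -1.800e-03,
        3.000e-04]), np.float64(0.1688), np.float64(5.52))
{'vfov': 61.04732498402547, 'cx': 252.99200331759877, 'cy': 187.7131330683698, 'k1': -0.08734822107394946, 'world_to_cam': [[-0.013892069860155997, -0.9998909735860805, 0.005005130975637063, 0.03027920547327325], [0.9528493714280369, -0.011720685846499296, 0.30321725032142427, -0.7233026375412378], [-0.3031255280641969, 0.00898145112832041, 0.952908310264652, -0.29821743220217395], [0.0, 0.0, 0.0, 1.0]]}
```

View pics/w1.png

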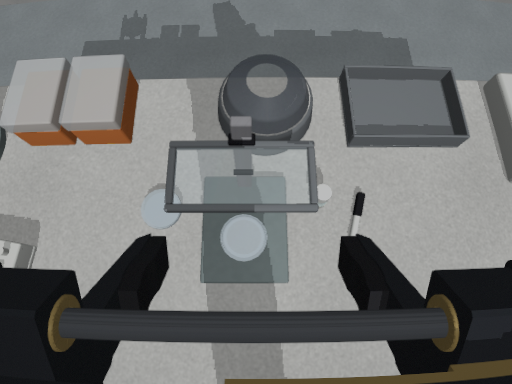

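The wrist view is clear: lid centre at about (244,237), magnifier front edge at row 208. But the arm stopped short (z 0.351), so I'm checking the joints.

```bash
python3 - <<'E'
from plant import get_state
s=get_state(); print(s["q"].round(3),s["qd"].round(3))
E
python3 -c "
import cv2
im=cv2.imread('pics/w1.png'); cv2.imwrite('pics/w1c.png',cv2.resize(im[130:295,155:330],None,fx=4.5,fy=3.6 if 0 else 3.5,interpolation=cv2.INTER_CUBIC))"
```

```text
[-0.413  0.403  0.339  2.104 -1.     0.044 -0.735] [ 0.053 -0.017 -0.044  0.024  0.001  0.003  0.047]
```

View pics/w1c.png

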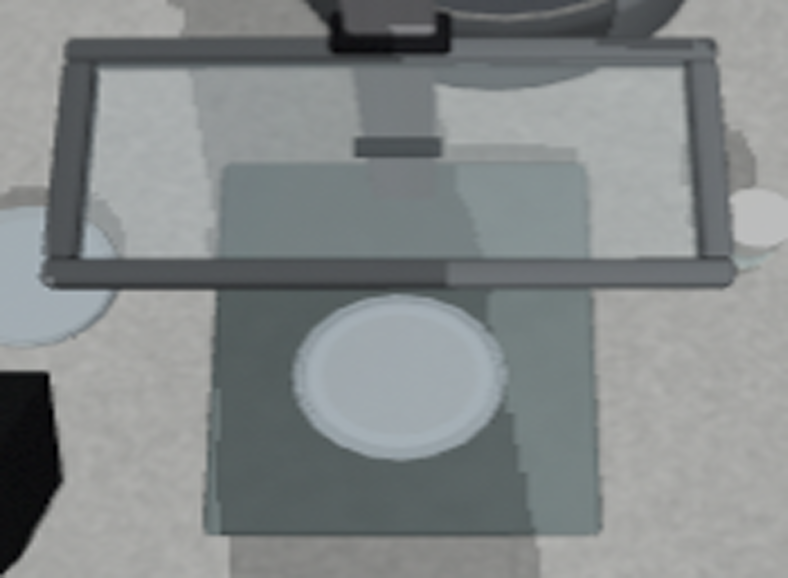

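```bash
cat > fk.py <<'E'
import numpy as np, itertools
from scipy.spatial.transform import Rotation as R
from scipy.optimize import least_squares
E
python3 - <<'E'
from fk import *
from plant import get_state
s=get_state()
Q=[np.array([1.20181611,.69000019,-.1945493,1.56633663,.15733225,.90250999,-.21512907]),s["q"]]
X=[np.array([.24471742,-.574447,.25690277]),s["tool_pos"]]
O=[R.from_quat([.834287102,-.551329456,-.000810023,-.000453099]),R.from_quat(s["eef_rot"])]
best=[]
for sg in itertools.product([1,-1],repeat=7):
  for ax in itertools.product("xy",repeat=1):
    def rot(q):
        return R.from_euler('ZYZYZYZ',np.array(sg)*q)
    # unknown: base z offset a, tool z offset b : O = Rz(a) rot Rz(b)
    def f(v): return np.concatenate([(O[i].inv()*(R.from_euler('z',v[0])*rot(Q[i])*R.from_euler('z',v[1]))).as_rotvec() for i in (0,1)])
    for a in (0,1.57,3.14,-1.57):
        for b in (0,1.57,3.14,-1.57):
            o=least_squares(f,[a,b]); best.append((o.cost,sg,o.x.round(3).tolist()))
best.sort(key=lambda t:t[0])
seen=set()
for b in best[:60]:
    if b[1] not in seen: seen.add(b[1]); print(b)
E
```

```text
Traceback (most recent call last):
  File "scipy/spatial/transform/_rotation.pyx", line 1413, in scipy.spatial.transform._rotation.Rotation.from_euler
ValueError: Expected axis specification to be a non-empty string of upto 3 characters, got ZYZYZYZ
```

```bash
cat > fit.py <<'E'
from fk import *
from plant import get_state
s=get_state()
Q=[np.array([1.20181611,.69000019,-.1945493,1.56633663,.15733225,.90250999,-.21512907]),s["q"]]
X=[np.array([.24471742,-.574447,.25690277]),s["tool_pos"]]
O=[R.from_quat([.834287102,-.551329456,-.000810023,-.000453099]),R.from_quat(s["eef_rot"])]
best=[]
def rot(sg,q):
    q=np.array(sg)*q
    return R.from_euler('ZYZ',q[:3])*R.from_euler('YZY',q[3:6])*R.from_euler('z',q[6])
import math
for sg in itertools.product([1,-1],repeat=7):
    for a in np.arange(4)*np.pi/2:
        for b in np.arange(4)*np.pi/2:
            c=sum(np.sum((O[i].inv()*(R.from_euler('z',a)*rot(sg,Q[i])*R.from_euler('z',b))).as_rotvec()**2) for i in (0,1))
            best.append((c,sg,round(a,2),round(b,2)))
best.sort(key=lambda t:t[0])
for b in best[:6]: print(b)
c,sg,a,b=best[0]
# geometry: vertical plane links with offsets
def T(q,v):
    h,L1,e1,L2,e2,L3=v; q=np.array(sg)*q
    A=R.from_euler('z',a)*R.from_euler('ZYZ',q[:3]); B=A*R.from_euler('YZ',q[3:5]); C=B*R.from_euler('Y',q[5])
    return np.array([0,0,h])+A.apply([e1,0,L1])+B.apply([e2,0,L2])+C.apply([0,0,L3])
for m in ((1,0,0),(1,1,0),(1,1,1)):
    k=np.array([1,1,m[1],1,m[2],1])
    o=least_squares(lambda v:np.r_[T(Q[0],v*k)-X[0],T(Q[1],v*k)-X[1]],[.3,.4,0,.4,0,.3]); print((o.x*k).round(4),o.cost,o.fun.round(4))
E
python3 fit.py
```

```text
(np.float64(8.66639678951947e-18), (-1, 1, -1, 1, -1, 1, -1), np.float64(0.0), np.float64(3.14))
(np.float64(8.66639678951947e-18), (-1, -1, -1, -1, -1, -1, -1), np.float64(3.14), np.float64(0.0))
(np.float64(0.12526606918234012), (1, -1, 1, -1, 1, -1, -1), np.float64(3.14), np.float64(1.57))
(np.float64(0.12526606918234015), (1, 1, 1, 1, 1, 1, -1), np.float64(0.0), np.float64(4.71))
(np.float64(0.6104998970914004), (-1, -1, 1, -1, -1, -1, -1), np.float64(3.14), np.float64(0.0))
(np.float64(0.6104998970914007), (-1, 1, 1, 1, -1, 1, -1), np.float64(0.0), np.float64(3.14))
[0.3791 0.5524 0.     0.3454 0.     0.3319] 0.001984735316063929 [ 0.0387  0.0264  0.0018  0.0012  0.042  -0.0018]
[ 0.3822  0.6708 -0.2039  0.4492 -0.      0.4778] 0.001649661669199567 [ 0.0205  0.0198  0.0132  0.0051  0.0459 -0.0132]
[ 0.03    0.85   -0.212   0.2337 -0.111   0.5029] 6.5553587109409754e-18 [-0. -0.  0.  0. -0.  0.]
```

```bash
cat > log.py <<'E'
import json
from plant import get_state
def log():
    s=get_state()
    with open("log.jsonl","a") as f: f.write(json.dumps([float(s["clock"])]+[list(map(float,s[k])) for k in("q","tool_pos","eef_rot")])+"\n")
    return s
E
cat > side.py <<'E'
import sys
from h import *
from log import log
st=log(); print(st["clock"],st["q"].round(3),st["tool_pos"].round(4),st["contact_force"].round(1))
a=eval(sys.argv[1])  # pos, zdir
z=np.array(a[1],float); z/=np.linalg.norm(z); x=np.array(a[2] if len(a)>2 else [0,-1,0],float); x-=z*(x@z); x/=np.linalg.norm(x)
print(delta(st,np.array(a[0]),R.from_matrix(np.c_[x,np.cross(z,x),z])))
E
python3 side.py "[.54,.02,.36],[0,-.6,-.8]"
```

```text
2.025 [-0.413  0.403  0.339  2.104 -1.     0.044 -0.735] [0.6073 0.0271 0.3505] [ 0.9  2.3 -1.4]
(array([ 0.026 ,  0.1616, -0.1584, -0.1943,  0.1955, -0.0677]), np.float64(0.0683), np.float64(51.09))
```

>>> play_rows --deltas '[[[-1, 0.01, 0.06, -0.08, -0.055, 0, 0], [-1, 0.01, 0.1, -0.12, -0.11, 0, 0], [-1, 0.02, 0.16, -0.16, -0.165, 0, 0], [-1, 0.026, 0.16, -0.16, -0.2, 0.04, -0.01], [-1, 0.026, 0.16, -0.16, -0.2, 0.08, -0.02]]]'

```text
clock: 2.65
tool_pos: [0.5409, 0.0177, 0.3619]
eef_rot: [-0.689, 0.713, -0.094, -0.092]
contact_force: [0.5, -0.7, -0.6]
opening: 1.002
```

```bash
python3 side.py "[.54,.02,.36],[0,-.6,-.8]"
```

```text
2.65 [-0.846  0.721  1.137  1.699 -0.435  1.084 -1.241] [0.5409 0.0177 0.3619] [ 0.5 -0.7 -0.6]
(array([-0.0088,  0.0034,  0.0043,  0.0026,  0.1209, -0.0102]), np.float64(0.0031), np.float64(21.84))
```

>>> play_rows --deltas '[[[-1, 0, 0, 0, 0, 0.05, 0], [-1, 0, 0, 0, 0, 0.1, -0.01], [-1, 0, 0, 0, 0, 0.12, -0.01]]]'

```text
clock: 3.02
tool_pos: [0.5409, 0.0196, 0.3601]
eef_rot: [0.672, -0.67, 0.22, 0.227]
contact_force: [-0.5, -0.7, -0.1]
opening: 1.006
```

```bash
python3 side.py "[.54,-.1,.40],[0,-.6,-.8]"; cat > fit2.py <<'E'
from fk import *
import json
L=[json.loads(l) for l in open("log.jsonl")]
D=[(np.array([1.20181611,.69000019,-.1945493,1.56633663,.15733225,.90250999,-.21512907]),np.array([.24471742,-.574447,.25690277]))]+[(np.array(l[1]),np.array(l[2])) for l in L]
sg=np.array([-1,1,-1,1,-1,1,-1])
def frames(q):
    q=sg*q; A1=R.from_euler('z',q[0]);A2=A1*R.from_euler('y',q[1]);A3=A2*R.from_euler('z',q[2]);A4=A3*R.from_euler('y',q[3]);A5=A4*R.from_euler('z',q[4]);A6=A5*R.from_euler('y',q[5]);A7=A6*R.from_euler('z',q[6]+np.pi)
    return A1,A2,A3,A4,A5,A6,A7
# links: z:h ; A1:(x,y) ; A2: y? (merge) ; A3:(x,y,z); A4... (x,z) ; A5:(x,y,z); A6:(x,z) ; 
def row(q):
    A=[a.as_matrix() for a in frames(q)]; z=np.array([0,0,1.])
    return np.c_[z,A[0][:,:2],A[2],A[3][:,[0]],A[4],A[5][:,[0,2]]]
names="h a1x a1y a3x a3y a3z a4x a5x a5y a5z a6x a6z".split()
M=np.vstack([row(q) for q,_ in D]); y=np.concatenate([x for _,x in D])
def solve(cols):
    c=[names.index(n) for n in cols.split()]; v,_,rk,sv=np.linalg.lstsq(M[:,c],y,rcond=None); print(cols,v.round(4),"max",abs(M[:,c]@v-y).max().round(5),sv.round(3))
if __name__=="__main__":
    print(len(D))
    solve("h a3z a5z a6z"); solve("h a3x a3z a5x a5z a6z"); solve("h a1x a3z a5z a6z a6x"); solve("h a1y a3y a5y a3z a5z a6z");solve(" ".join(names))
    solve("h a3x a3z a4x a5z a6z"); solve("h a3x a3z a4x a5z a6z a6x");solve("h a1x a3x a3z a4x a5z a6z a6x")
E
python3 fit2.py
```

```text
3.025 [-1.016  0.921  1.279  1.689 -0.259  1.056 -1.371] [0.5409 0.0196 0.3601] [-0.5 -0.7 -0.1]
(array([ 3.987e-01,  4.300e-03,  1.329e-01,  2.800e-03, -1.000e-04,
        1.900e-03]), np.float64(0.1261), np.float64(0.6))
4
h a3z a5z a6z [0.3966 0.5347 0.3706 0.313 ] max 0.04611 [3.429 1.82  0.795 0.545]
h a3x a3z a5x a5z a6z [ 0.3758  0.0302  0.5101 -0.0353  0.3291  0.3083] max 0.04799 [3.845 2.765 0.837 0.74  0.548 0.152]
h a1x a3z a5z a6z a6x [ 0.409   0.0353  0.466   0.3291  0.2999 -0.0452] max 0.05044 [3.444 2.985 1.59  0.62  0.551 0.118]
h a1y a3y a5y a3z a5z a6z [ 3.469e-01 -1.880e-02 -2.690e-02 -4.000e-04  5.634e-01  3.448e-01
  3.071e-01] max 0.0 [3.465 3.106 2.11  0.984 0.711 0.57  0.312]
h a1x a1y a3x a3y a3z a4x a5x a5y a5z a6x a6z [ 3.469e-01 -0.000e+00 -1.880e-02 -0.000e+00 -2.690e-02  5.634e-01
 -0.000e+00  0.000e+00 -4.000e-04  3.448e-01 -0.000e+00  3.071e-01] max 0.0 [4.303 3.819 3.305 1.147 1.039 0.795 0.736 0.555 0.297 0.088 0.046 0.014]
h a3x a3z a4x a5z a6z [ 0.3989 -0.0065  0.5444  0.0066  0.3765  0.3181] max 0.04656 [3.844 2.822 0.898 0.6   0.284 0.13 ]
h a3x a3z a4x a5z a6z a6x [ 0.3819 -0.0226  0.4893 -0.0383  0.3486  0.3153 -0.0404] max 0.04755 [3.844 3.338 1.086 0.709 0.561 0.254 0.128]
h a1x a3x a3z a4x a5z a6z a6x [ 0.3811 -0.0012 -0.0232  0.4911 -0.0387  0.3493  0.316  -0.0401] max 0.04749 [3.881 3.646 1.639 0.737 0.561 0.256 0.178 0.08 ]
```

```bash
cat > kin.py <<'E'
from h import *
lo=np.array([-3.01,-.46,-1.47,.13,-1,.04,-2.66]); hi=np.array([3.01,2.08,1.51,2.56,4.14,2.09,2.66])
from fit2 import frames
V=dict(h=.3469,a1y=-.0188,a3y=-.0269,a3z=.5634,a5y=-.0004,a5z=.3448,a6z=.3071)
def fk(q):
    A=frames(q)
    p=np.array([0,0,V["h"]])+A[0].apply([0,V["a1y"],0])+A[2].apply([0,V["a3y"],V["a3z"]])+A[4].apply([0,V["a5y"],V["a5z"]])+A[5].apply([0,0,V["a6z"]])
    return p,A[6]
def err(q,pos,rot):
    p,O=fk(q); return np.r_[pos-p,(O.apply((O.inv()*rot).as_rotvec()))]
def jac(q):
    p,O=fk(q); J=np.zeros((6,7))
    for i in range(7):
        d=np.zeros(7); d[i]=1e-6; p2,O2=fk(q+d); J[:3,i]=(p2-p)/1e-6; J[3:,i]=(O2*O.inv()).as_rotvec()/1e-6
    return J
def elbow(q):
    A=frames(q); return np.array([0,0,V["h"]])+A[0].apply([0,V["a1y"],0])+A[2].apply([0,V["a3y"],V["a3z"]])
E
python3 - <<'E'
from kin import *
p=[.668,.035,-.011]; rng=np.random.default_rng(0)
mid=(lo+hi)/2
for lean,xyz in ((42,[0,0,61]),(26,[3,0,70])):
  for f in (-1,1):
    pos,rot=target(p,xyz,lean,f); S=[]
    for k in range(60):
        q0=rng.uniform(lo,hi)
        o=least_squares(lambda q:np.r_[10*err(q,pos,rot),.0005*(q-mid)],q0,bounds=(lo,hi))
        e=np.abs(err(o.x,pos,rot)).max()
        if e<2e-3: S.append((np.minimum(o.x-lo,hi-o.x).min(),o.x))
    S.sort(key=lambda t:-t[0]); print(lean,f,len(S))
    last=[]
    for m,q in S:
        if all(np.abs(q-z).max()>.3 for z in last): last.append(q); print(round(m,3),q.round(2),"elbow",elbow(q).round(2))
        if len(last)>6: break
E
```

```text
42 -1 34
0.382 [-0.29  1.06  0.18  2.18  3.11  0.8   1.33] elbow [0.48 0.1  0.63]
0.375 [-0.43  1.11  0.43  2.19  3.31  0.84  1.02] elbow [0.47 0.17 0.61]
42 1 37
0.412 [ 0.29  1.17 -0.79  2.15  2.48  1.05 -0.73] elbow [ 0.49 -0.19  0.55]
26 -1 23
0.173 [-0.2   0.94  0.08  1.97  3.08  0.21  1.45] elbow [0.45 0.05 0.68]
26 1 29
0.533 [ 0.2   1.01 -0.61  1.95  1.96  0.57 -0.36] elbow [ 0.47 -0.14  0.64]
```

```bash
cat > sim.py <<'E'
from kin import *
def step_to(q,pos,rot,n=1,mode="pinv",lam=.0,k=0.,q0=None):
    # move in n rows each limited
    path=[]
    for _ in range(n):
        p0,O0=fk(q); d=pos-p0; w=(O0.inv()*rot).as_rotvec()
        a=min(1,.0625/max(np.linalg.norm(d),1e-9),np.radians(10.7)/max(np.linalg.norm(w),1e-9))
        tp=p0+a*d; tr=O0*R.from_rotvec(a*w)
        for i in range(25):
            s=(i+1)/25; gp=p0+s*a*d; gr=O0*R.from_rotvec(s*a*w)
            for _ in range(2):
                e=err(q,gp,gr); J=jac(q); Jp=J.T@np.linalg.inv(J@J.T+lam**2*np.eye(6))
                dq=Jp@e
                if k: dq=dq+(np.eye(7)-Jp@J)@(k*((q0 if q0 is not None else (lo+hi)/2)-q))
                q=np.clip(q+dq,lo,hi)
        path.append(q.copy())
    return q,path
E
python3 - <<'E'
from sim import *
import json
L=[json.loads(l) for l in open("log.jsonl")]
qs=[np.array(l[1]) for l in L]; P=[(np.array(l[2]),R.from_quat(l[3])) for l in L]
print(qs[-2].round(3),qs[-1].round(3))
start=np.array([1.20181611,.69000019,-.1945493,1.56633663,.15733225,.90250999,-.21512907])
for lam,k,q0 in ((.01,0,None),(.05,0,None),(.01,.02,None),(.01,.02,start),(.01,.05,start),(.01,.05,np.zeros(7))):
    q,_=step_to(qs[-2],*P[-1],3,lam=lam,k=k,q0=q0); print(lam,k,q.round(3))
E
```

```text
[-0.846  0.721  1.137  1.699 -0.435  1.084 -1.241] [-1.016  0.921  1.279  1.689 -0.259  1.056 -1.371]
0.01 0 [-1.016  0.923  1.283  1.689 -0.262  1.057 -1.367]
0.05 0 [-1.016  0.923  1.283  1.689 -0.262  1.057 -1.367]
0.01 0.02 [-0.694  0.616  0.444  1.674  0.395  1.144 -2.074]
0.01 0.02 [-0.67   0.609  0.402  1.673  0.417  1.155 -2.098]
0.01 0.05 [-0.46   0.578  0.037  1.661  0.584  1.266 -2.278]
0.01 0.05 [-0.937  0.767  0.972  1.686  0.033  1.042 -1.684]
```

```bash
cat > srch.py <<'E'
from kin import *
import json,sys
from concurrent.futures import ProcessPoolExecutor
sgn=np.array([-1,1,-1,1,-1,1,-1])
def fkj(q):
    A=[a.as_matrix() for a in frames(q)]
    o1=np.array([0,0,V["h"]])+A[0]@[0,V["a1y"],0]; o3=o1+A[2]@[0,V["a3y"],V["a3z"]]; o5=o3+A[4]@[0,V["a5y"],V["a5z"]]; p=o5+A[5]@[0,0,V["a6z"]]
    ax=[np.array([0,0,1.]),A[0][:,1],A[1][:,2],A[2][:,1],A[3][:,2],A[4][:,1],A[5][:,2]]; og=[np.zeros(3),o1,o1,o3,o3,o5,o5]
    J=np.array([np.r_[np.cross(a,p-o),a]*s for a,o,s in zip(ax,og,sgn)]).T
    return p,R.from_matrix(A[6]),J
vmax=.7*np.array([2.57,2.57,3.14,3.14,3.14,3.14,3.14])/8
def go(q,pos,rot,maxrows=40,sub=6):
    rows=0; m=9.
    path=[q.copy()]
    while rows<maxrows:
        p,O,J=fkj(q); d=pos-p; w=(O.inv()*rot).as_rotvec(); w=O.apply(w)
        nd,nw=np.linalg.norm(d),np.linalg.norm(w)
        if nd<3e-4 and nw<1e-3: break
        a=min(1,.0625/max(nd,1e-9),.1867/max(nw,1e-9)); qs=q.copy(); 
        gp=p;gr=O
        for i in range(sub):
            gp=p+(i+1)/sub*a*d; gr=R.from_rotvec((i+1)/sub*a*w)*O
            pp,OO,J=fkj(q); e=np.r_[gp-pp,(gr*OO.inv()).as_rotvec()]
            dq=J.T@np.linalg.solve(J@J.T+1e-6*np.eye(6),e); qn=q+dq
            f=max(1,np.max(np.abs(qn-qs)/vmax)); 
            if f>1: q=qs+(qn-qs)/f; break
            q=qn
        rows+=1; m=min(m,np.minimum(q-lo,hi-q).min()); path.append(q.copy())
        if m<.03: return q,rows,m,path
    return q,rows,m,path
def orient(zd,roll):
    z=np.array(zd,float); z/=np.linalg.norm(z); x=np.array([0,-1.,0]); x-=z*(x@z); x/=np.linalg.norm(x)
    return R.from_matrix(np.c_[x,np.cross(z,x),z])*R.from_euler('z',roll)
p=[.668,.035,-.011]
def trial(seed):
    rng=np.random.default_rng(seed); q=Q0.copy(); n=rng.integers(1,4); W=[]; tot=0; m=9
    fl=rng.choice([-1,1])
    for i in range(n):
        pos=np.array([rng.uniform(.4,.56),rng.uniform(-.35,.2),rng.uniform(.36,.5)]).round(2)
        t=rng.uniform(0,1.1); ph=rng.uniform(0,2*np.pi); zd=np.array([np.sin(t)*np.cos(ph),np.sin(t)*np.sin(ph),-np.cos(t)]).round(2); roll=round(rng.uniform(-1.57,1.57)+(np.pi*rng.integers(0,2) if fl==1 else 0),2)
        q,r_,mm,_=go(q,pos,orient(zd,roll)); tot+=r_; m=min(m,mm); W.append((pos.tolist(),zd.tolist(),roll))
        if m<.06 or tot>90: return None
    for xyz,l in (([-110,0,215],42),([-110,0,190],42),([0,0,61],42),([3,0,70],26)):
        pos,rot=target(p,xyz,l,fl); q,r_,mm,_=go(q,pos,rot); tot+=r_; m=min(m,mm)
        if m<.06 or tot>110: return None
        pp,OO,_=fkj(q)
        if np.linalg.norm(pp-pos)>2e-3: return None
        if l==42 and xyz[0]==0: qg=q
    return m,tot,int(fl),W,qg.round(2).tolist(),q.round(2).tolist()
L=[json.loads(l) for l in open("log.jsonl")]; Q0=np.array(L[-1][1])
if __name__=="__main__":
    N=int(sys.argv[1])
    with ProcessPoolExecutor() as ex: res=[r for r in ex.map(trial,range(N),chunksize=20) if r]
    res.sort(key=lambda r:-min(r[0],.35)+.003*r[1]); print(len(res))
    for r in res[:6]: print(r)
E
nproc; time OMP_NUM_THREADS=1 python3 srch.py 4000
```

```text
4
18
(np.float64(0.09066575549737887), 35, 1, [([0.54, -0.17, 0.46], [-0.23, -0.86, -0.46], np.float64(-1.3)), ([0.46, -0.23, 0.39], [0.44, -0.63, -0.65], np.float64(2.34))], [0.07, 1.06, -0.4, 2.16, 2.68, 0.88, -1.13], [-0.06, 0.94, -0.16, 1.96, 2.4, 0.28, -0.94])
(np.float64(0.09130321787317364), 36, 1, [([0.43, 0.03, 0.48], [-0.62, 0.05, -0.79], np.float64(-1.0)), ([0.42, -0.34, 0.44], [0.4, -0.73, -0.56], np.float64(2.72))], [0.08, 1.06, -0.42, 2.16, 2.67, 0.89, -1.11], [-0.05, 0.94, -0.17, 1.96, 2.37, 0.28, -0.91])
(np.float64(0.08497396654607092), 35, 1, [([0.54, 0.12, 0.41], [0.29, 0.06, -0.95], np.float64(-1.49)), ([0.45, -0.31, 0.46], [0.48, -0.69, -0.54], np.float64(2.89))], [-0.03, 1.04, -0.25, 2.16, 2.78, 0.84, -1.3], [-0.11, 0.93, -0.07, 1.96, 2.61, 0.24, -1.18])
(np.float64(0.08053381690429484), 34, 1, [([0.54, -0.35, 0.5], [0.63, -0.14, -0.77], np.float64(4.45)), ([0.49, -0.19, 0.47], [0.48, -0.57, -0.67], np.float64(4.18))], [-0.1, 1.04, -0.13, 2.17, 2.86, 0.81, -1.43], [-0.15, 0.94, -0.01, 1.97, 2.78, 0.22, -1.36])
(np.float64(0.09082665680800428), 39, 1, [([0.43, -0.21, 0.46], [-0.19, 0.07, -0.98], np.float64(3.57)), ([0.42, 0.13, 0.41], [0.45, -0.13, -0.88], np.float64(2.37))], [0.07, 1.06, -0.4, 2.16, 2.68, 0.88, -1.12], [-0.06, 0.94, -0.16, 1.96, 2.39, 0.28, -0.93])
(np.float64(0.08232609078632258), 37, 1, [([0.47, -0.15, 0.49], [-0.02, -0.01, -1.0], np.float64(3.53)), ([0.41, 0.19, 0.46], [0.35, -0.39, -0.85], np.float64(3.55))], [-0.07, 1.04, -0.18, 2.17, 2.83, 0.82, -1.38], [-0.13, 0.94, -0.03, 1.96, 2.71, 0.23, -1.29])
real	1m51.952s
user	7m16.754s
sys	0m0.209s
```

```bash
cat > path5.py <<'E'
from srch import *
W=[([0.43,-0.21,0.46],[-0.19,0.07,-0.98],3.57),([0.42,0.13,0.41],[0.45,-0.13,-0.88],2.37)]
q=Q0.copy()
T=[(np.array(a),orient(b,c)) for a,b,c in W]+[target(p,x,l,1) for x,l in (([-110,0,215],42),([-110,0,190],42),([0,0,61],42),([3,0,70],26))]
for t in T:
    q,n,m,path=go(q,*t); print("--",n,round(m,3))
    for k in path[1:]: print(k.round(2),fk(k)[0].round(2),elbow(k).round(2))
E
python3 path5.py
```

```text
-- 15 0.274
[-1.02  0.83  1.24  1.77 -0.21  0.95 -1.22] [0.53 0.   0.37] [0.23 0.33 0.75]
[-1.01  0.74  1.19  1.83 -0.15  0.85 -1.07] [ 0.53 -0.01  0.37] [0.22 0.29 0.78]
[-0.98  0.64  1.13  1.88 -0.09  0.78 -0.93] [ 0.52 -0.03  0.38] [0.2  0.25 0.81]
[-0.93  0.54  1.06  1.92 -0.04  0.74 -0.77] [ 0.51 -0.04  0.39] [0.19 0.2  0.84]
[-0.86  0.45  0.98  1.94 -0.    0.72 -0.6 ] [ 0.5  -0.06  0.39] [0.17 0.15 0.86]
[-0.75  0.37  0.88  1.95  0.02  0.72 -0.4 ] [ 0.5  -0.07  0.4 ] [0.16 0.1  0.88]
[-0.63  0.32  0.77  1.94 -0.    0.75 -0.17] [ 0.49 -0.09  0.41] [0.15 0.06 0.89]
[-0.49  0.29  0.67  1.91 -0.04  0.8   0.09] [ 0.48 -0.1   0.41] [0.14 0.03 0.89]
[-0.35  0.27  0.59  1.87 -0.09  0.87  0.36] [ 0.47 -0.12  0.42] [0.14 0.01 0.89]
[-0.23  0.28  0.53  1.82 -0.14  0.96  0.61] [ 0.47 -0.13  0.43] [ 0.15 -0.01  0.89]
[-0.13  0.29  0.48  1.76 -0.16  1.06  0.85] [ 0.46 -0.15  0.43] [ 0.16 -0.02  0.89]
[-0.04  0.32  0.44  1.7  -0.17  1.16  1.07] [ 0.45 -0.16  0.44] [ 0.17 -0.04  0.89]
[ 0.03  0.34  0.41  1.64 -0.16  1.27  1.27] [ 0.44 -0.18  0.45] [ 0.18 -0.05  0.88]
[ 0.1   0.37  0.37  1.57 -
[... 1428 characters left out ...]
[ 0.33 -0.04  0.8 ]
[ 0.05  0.69 -0.46  2.45  2.53  0.82 -1.17] [0.56 0.04 0.22] [ 0.37 -0.06  0.77]
-- 1 0.091
[ 0.04  0.76 -0.47  2.47  2.56  0.9  -1.2 ] [0.56 0.04 0.19] [ 0.4  -0.06  0.75]
-- 3 0.191
[ 0.06  0.88 -0.44  2.37  2.61  0.92 -1.17] [0.6  0.04 0.14] [ 0.44 -0.07  0.7 ]
[ 0.07  0.99 -0.42  2.25  2.65  0.91 -1.15] [0.64 0.04 0.09] [ 0.47 -0.08  0.65]
[ 0.07  1.06 -0.4   2.16  2.68  0.88 -1.12] [0.67 0.03 0.06] [ 0.49 -0.08  0.61]
-- 3 0.237
[ 0.04  0.99 -0.33  2.07  2.55  0.61 -1.04] [0.67 0.03 0.06] [ 0.47 -0.06  0.65]
[-0.04  0.95 -0.19  1.98  2.42  0.33 -0.95] [0.67 0.03 0.07] [ 0.46 -0.03  0.67]
[-0.06  0.94 -0.16  1.96  2.39  0.28 -0.93] [0.67 0.03 0.07] [ 0.46 -0.02  0.68]
```

```bash
cat > wp.py <<'E'
import sys
from kin import *
from log import log
from srch import orient
st=log(); print(round(st["clock"],3),st["q"].round(3),st["tool_pos"].round(4),st["contact_force"].round(1),round(st["opening"],3))
W={"1":([0.43,-0.21,0.46],orient([-0.19,0.07,-0.98],3.57)),"2":([0.42,0.13,0.41],orient([0.45,-0.13,-0.88],2.37))}
P=[.668,.035,-.011]
if sys.argv[1] in W: t=W[sys.argv[1]]
else:
    a=[float(v) for v in sys.argv[1:]]; t=target(a[4:] or P,a[:3],a[3],1)
print(*delta(st,np.array(t[0]),t[1]))
E
python3 wp.py 1
```

```text
3.025 [-1.016  0.921  1.279  1.689 -0.259  1.056 -1.371] [0.5409 0.0196 0.3601] [-0.5 -0.7 -0.1] 1.006
[ 0.8099  0.3728  0.1963  0.2903 -0.1432 -0.8282] 0.2739 160.06
```

>>> play_rows --deltas '[[[-1, 0.054, 0.025, 0.013, 0.0194, -0.0095, -0.055], [-1, 0.108, 0.05, 0.026, 0.0388, -0.019, -0.11], [-1, 0.162, 0.075, 0.039, 0.058, -0.0286, -0.165], [-1, 0.216, 0.1, 0.052, 0.0776, -0.038, -0.22], [-1, 0.27, 0.125, 0.065, 0.097, -0.0477, -0.276]]]'

```text
clock: 3.65
tool_pos: [0.5027, -0.0574, 0.3933]
eef_rot: [0.931, -0.299, 0.151, 0.148]
contact_force: [1.4, -0.5, -0.2]
opening: 1.002
```

```bash
python3 wp.py 1
```

```text
3.65 [-0.86   0.45   0.981  1.944 -0.004  0.716 -0.59 ] [ 0.5027 -0.0574  0.3933] [ 1.4 -0.5 -0.2] 1.002
[ 0.155   0.5819 -0.0634  0.1929 -0.0952 -0.5506] 0.1817 106.4
```

Tracks the prediction exactly. Continuing.

>>> play_rows --deltas '[[[-1, 0.0155, 0.058, -0.006, 0.0193, -0.0095, -0.055], [-1, 0.031, 0.116, -0.0127, 0.0386, -0.019, -0.11], [-1, 0.0465, 0.175, -0.019, 0.058, -0.0286, -0.165], [-1, 0.062, 0.233, -0.025, 0.077, -0.038, -0.22], [-1, 0.0775, 0.291, -0.032, 0.0965, -0.0476, -0.275]]]'

```text
clock: 4.28
tool_pos: [0.4651, -0.1345, 0.427]
eef_rot: [0.989, 0.134, 0.049, 0.036]
contact_force: [0.4, 0.2, -1.1]
opening: 0.996
```

```bash
python3 wp.py 1
```

```text
4.275 [-0.214  0.275  0.512  1.82  -0.13   0.964  0.61 ] [ 0.4651 -0.1345  0.427 ] [ 0.4  0.2 -1.1] 0.996
[-0.1702  0.2205 -0.1072  0.0955 -0.0478 -0.2739] 0.0895 52.92
```

>>> play_rows --deltas '[[[-1, -0.034, 0.044, -0.021, 0.0191, -0.0095, -0.055], [-1, -0.068, 0.088, -0.043, 0.0382, -0.019, -0.11], [-1, -0.102, 0.132, -0.064, 0.0573, -0.0287, -0.164], [-1, -0.136, 0.176, -0.086, 0.0764, -0.038, -0.219], [-1, -0.17, 0.22, -0.107, 0.0955, -0.0478, -0.274]]]'

```text
clock: 4.9
tool_pos: [0.429, -0.2109, 0.46]
eef_rot: [0.837, 0.537, -0.062, -0.082]
contact_force: [-0.4, -0.5, -0.5]
opening: 1.001
```

```bash
python3 wp.py 2
```

```text
4.9 [ 0.159  0.397  0.318  1.517 -0.099  1.453  1.628] [ 0.429  -0.2109  0.46  ] [-0.4 -0.5 -0.5] 1.001
[ 1.0234 -0.4584  0.2493 -0.2101 -0.1033 -0.3579] 0.3446 76.98
```

>>> play_rows --deltas '[[[-1, 0.128, -0.057, 0.031, -0.0263, -0.0129, -0.0447], [-1, 0.256, -0.115, 0.062, -0.0525, -0.0258, -0.0895], [-1, 0.384, -0.172, 0.093, -0.0788, -0.0387, -0.134], [-1, 0.512, -0.229, 0.125, -0.105, -0.0516, -0.179], [-1, 0.64, -0.286, 0.156, -0.131, -0.0645, -0.2237]]]'

```text
clock: 5.52
tool_pos: [0.4229, 0.0034, 0.4285]
eef_rot: [0.59, 0.798, -0.003, 0.125]
contact_force: [0.1, 0.1, 0.5]
opening: 1.001
```

```bash
python3 wp.py 2
```

```text
5.525 [-0.328  0.122  0.075  2.     0.246  0.881  1.47 ] [0.4229 0.0034 0.4285] [0.1 0.1 0.5] 1.001
[ 0.412   0.1106 -0.0064 -0.078  -0.0387 -0.1327] 0.128 28.57
```

>>> play_rows --deltas '[[[-1, 0.137, 0.037, -0.002, -0.026, -0.013, -0.044], [-1, 0.275, 0.074, -0.004, -0.052, -0.026, -0.088], [-1, 0.412, 0.11, -0.006, -0.078, -0.0387, -0.1327]]]'

```text
clock: 5.9
tool_pos: [0.4193, 0.131, 0.4098]
eef_rot: [0.389, 0.888, 0.033, 0.241]
contact_force: [0.6, 0.2, 0.0]
opening: 1.002
```

```bash
python3 wp.py -110 0 215 42
```

```text
5.9 [-0.628  0.115 -0.068  2.17   0.681  0.681  1.12 ] [0.4193 0.131  0.4098] [0.6 0.2 0. ] 1.002
[-0.2308 -0.0673  0.823  -0.0927  0.0052  0.2536] 0.2572 48.61
```

>>> play_rows --deltas '[[[-1, -0.029, -0.0084, 0.103, -0.0116, 0.0006, 0.0317], [-1, -0.058, -0.017, 0.206, -0.023, 0.0013, 0.0634], [-1, -0.0866, -0.025, 0.309, -0.0348, 0.002, 0.095], [-1, -0.1154, -0.0336, 0.4115, -0.0464, 0.0026, 0.1268], [-1, -0.144, -0.042, 0.514, -0.058, 0.0033, 0.1585]]]'

```text
clock: 6.52
tool_pos: [0.4881, 0.0765, 0.3231]
eef_rot: [0.527, 0.796, 0.122, 0.271]
contact_force: [-0.3, 0.1, -0.1]
opening: 1.001
```

```bash
python3 wp.py -110 0 215 42
```

```text
6.525 [-0.52   0.314  0.084  2.361  1.715  0.308 -0.115] [0.4881 0.0765 0.3231] [-0.3  0.1 -0.1] 1.001
[-0.0812 -0.0486  0.4394 -0.0481  0.0176  0.1415] 0.1348 27.09
```

>>> play_rows --deltas '[[[-1, -0.016, -0.01, 0.088, -0.0096, 0.0035, 0.0283], [-1, -0.032, -0.019, 0.176, -0.019, 0.007, 0.0566], [-1, -0.049, -0.029, 0.264, -0.029, 0.0106, 0.085], [-1, -0.065, -0.039, 0.352, -0.0385, 0.014, 0.113], [-1, -0.081, -0.0486, 0.439, -0.048, 0.0176, 0.1415]]]'

```text
clock: 7.15
tool_pos: [0.5582, 0.035, 0.2143]
eef_rot: [0.665, 0.655, 0.253, 0.254]
contact_force: [0.9, -0.0, -0.2]
opening: 1.002
```

```bash
python3 wp.py -110 0 190 42; python3 - <<'E'
from plant import get_state, vision
import cv2,json
cm=vision.camera_model("wrist"); im=vision.snapshot("wrist"); cv2.imwrite("pics/w2.png",im[:,:,::-1])
cm["world_to_cam"]=cm["world_to_cam"].tolist(); json.dump(cm,open("w2.json","w"))
E
```

```text
7.15 [ 0.039  0.691 -0.442  2.453  2.549  0.815 -1.191] [0.5582 0.035  0.2143] [ 0.9 -0.  -0.2] 1.002
[ 0.0037 -0.0546  0.0596  0.     -0.     -0.0015] 0.0243 0.27
```

View pics/w2.png

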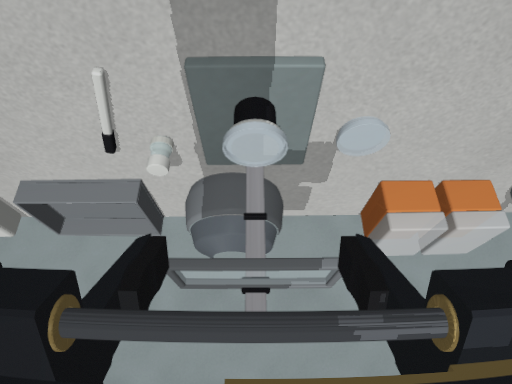

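```bash
python3 -c "
import cv2
im=cv2.imread('pics/w2.png'); cv2.imwrite('pics/w2c.png',cv2.resize(im[50:170,180:330],None,fx=5,fy=5,interpolation=cv2.INTER_CUBIC))"
```

```text
(no output)
```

View pics/w2c.png

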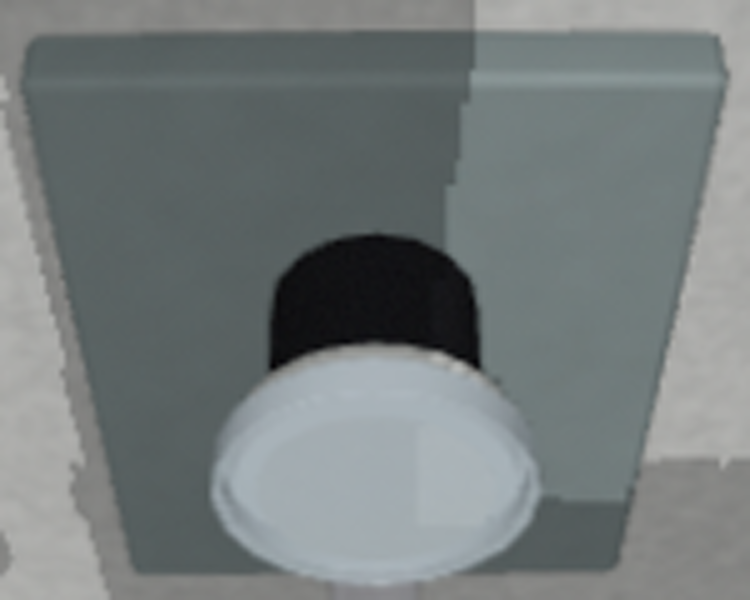

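```bash
cat > loc.py <<'E'
from h import *
from plant import vision
import json
T=vision.camera_model("top"); S=vision.camera_model("scene")
def ld(n):
    c=json.load(open(n)); c["world_to_cam"]=np.array(c["world_to_cam"]); return c
w1,w2=ld("w1.json"),ld("w2.json")
th=np.linspace(0,2*np.pi,721)
def lid(p,z,r=32): return stand2world(p,np.c_[r*np.cos(th),r*np.sin(th),0*th+z])
def r2(p):
    c=lambda u,v:np.array([u/5-.4+180,v/5-.4+50])
    L=proj(w2,lid(p,65)); a,_=c(211,485);b,_=c(541,483);_,m=c(377,584)
    res=[L[:,0].min()-a,L[:,0].max()-b,L[:,1].max()-m]
    C=proj(w2,stand2world(p,[[105,-65,15],[105,65,15],[-60,-65,15],[-60,65,15]])); 
    res+=list((C-[c(133,573),c(620,571),c(24,84),c(726,79)]).ravel())
    return np.array(res)
def r1(p):
    c=lambda u,v:np.array([u/4.5-.4+155,v/3.5-.4+130])
    L=proj(w1,lid(p,65)); L2=proj(w1,lid(p,57))
    res=[L[:,0].min()-c(292,0)[0],L[:,0].max()-c(508,0)[0],L[:,1].min()-c(0,295)[1],max(L[:,1].max(),L2[:,1].max())-c(0,460)[1]]
    C=proj(w1,stand2world(p,[[8,80,180],[8,-80,180]]))
    return np.array(res+list((C-[c(42,262),c(737,264)]).ravel()))
if __name__=="__main__":
    for f in (r2,r1,lambda p:np.r_[r1(p),r2(p)]):
        o=least_squares(f,[.668,.035,-.011],loss="soft_l1"); print(o.x.round(4),f(o.x).round(2))
    f=lambda p:r2(np.r_[p,-.011])[:3]
    o=least_squares(f,[.668,.035]); print("lid only",o.x.round(4),o.fun.round(2))
E
python3 loc.py
```

```text
[ 0.6695  0.0345 -0.0074] [ 0.17 -0.03  0.62 -0.08  1.12 -0.02  0.87 -1.98 -0.24  1.59 -0.36]
[ 0.6747  0.0341 -0.0163] [ 0.41 -0.37 -4.05 -3.78 -0.52  1.01  0.48  1.06]
[ 0.6702  0.0343 -0.0068] [ 0.17 -0.48 -0.86 -0.38 -1.2   6.02  0.42  4.63  0.05 -0.27  0.98 -0.09
  1.42 -0.17  1.14 -2.06  0.4   1.23  0.22]
lid only [0.6683 0.0345] [-0.01  0.01  0.  ]
```

```bash
python3 wp.py -35 0 100 42 .669 .0345 -.009
```

```text
7.2 [ 0.042  0.698 -0.441  2.452  2.55   0.817 -1.193] [0.5584 0.0329 0.2111] [ 1.4 -1.6 -2.8] 1.001
[ 0.0101 -0.0593  0.444  -0.0011  0.0014 -0.0035] 0.1344 0.71
```

>>> play_rows --deltas '[[[-1, 0.004, -0.02, 0.15, -0.0005, 0.0005, -0.001], [-1, 0.008, -0.045, 0.3, -0.001, 0.001, -0.002], [-1, 0.01, -0.059, 0.444, -0.0011, 0.0014, -0.0035], [-1, 0.01, -0.059, 0.444, -0.0011, 0.0014, -0.0035], [-1, 0.01, -0.059, 0.444, -0.0011, 0.0014, -0.0035]]]'

```text
clock: 7.82
tool_pos: [0.6332, 0.0349, 0.101]
eef_rot: [0.663, 0.658, 0.252, 0.254]
contact_force: [-0.1, -0.6, 0.7]
opening: 0.998
```

```bash
python3 wp.py -35 0 100 42 .669 .0345 -.009; python3 - <<'E'
from plant import get_state, vision
import cv2,json
cm=vision.camera_model("wrist"); im=vision.snapshot("wrist"); cv2.imwrite("pics/w3.png",im[:,:,::-1])
cm["world_to_cam"]=cm["world_to_cam"].tolist(); json.dump(cm,open("w3.json","w")); print(get_state()["tool_pos"])
E
```

```text
7.825 [ 0.059  0.975 -0.409  2.269  2.661  0.903 -1.163] [0.6332 0.0349 0.101 ] [-0.1 -0.6  0.7] 0.998
[-0.0003 -0.0002  0.0043 -0.0002 -0.0001  0.0003] 0.0013 0.07
[0.63325352 0.03501936 0.10145676]
```

View pics/w3.png

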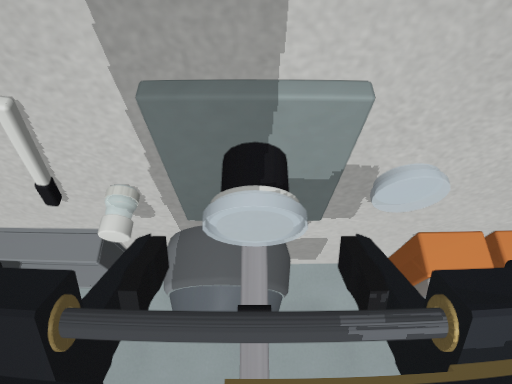

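```bash
python3 -c "
import cv2
im=cv2.imread('pics/w3.png'); cv2.imwrite('pics/w3c.png',cv2.resize(im[130:260,190:320],None,fx=6,fy=4.6,interpolation=cv2.INTER_CUBIC))"
```

```text
(no output)
```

View pics/w3c.png

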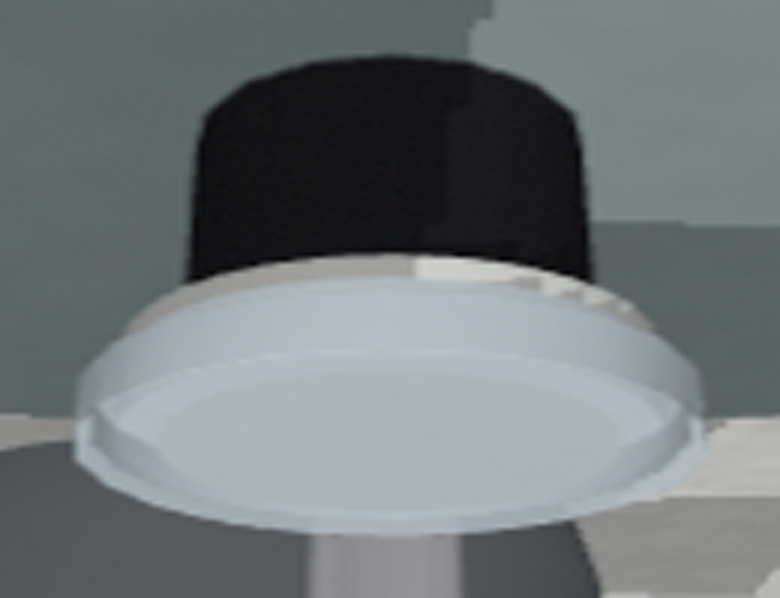

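```bash
python3 - <<'E'
from loc import *
w3=ld("w3.json")
def f(p):
    L=proj(w3,lid([*p,-.009],65)); return [L[:,0].min()-(74/6-.42+190),L[:,0].max()-(705/6-.42+190),L[:,1].max()-(535/4.6-.4+130)]
o=least_squares(f,[.668,.035]); print(o.x,o.fun)
def g(p):
    P=stand2world([.669,p[0],-.009],np.c_[22*np.cos(th),22*np.sin(th),0*th+50]); L=proj(w3,P); return (L[:,0].min()+L[:,0].max())/2-(391/6-.42+190)
print(least_squares(g,[.035]).x)
# TCP projection vs finger centre
from plant import get_state
s=get_state(); print(proj(w3,s["tool_pos"]),s["tool_pos"])
E
python3 wp.py 0 0 61 42 .669 .0345 -.009
```

```text
[0.66944572 0.03434159] [-0.72963607  0.72899841  0.75550345]
[0.03453007]
[[255.73569354 274.60592111]] [0.63325352 0.03501936 0.10145676]
7.875 [ 0.059  0.974 -0.409  2.269  2.662  0.903 -1.163] [0.6333 0.035  0.1015] [0.1 0.5 0.9] 1.004
[-7.0e-04 -1.7e-03  1.8e-01  0.0e+00 -1.0e-04  4.0e-04] 0.054 0.07
```

>>> play_rows --deltas '[[[-1, 0, -0.001, 0.06, 0, 0, 0], [-1, 0, -0.001, 0.12, 0, 0, 0], [-1, 0, -0.001, 0.18, 0, 0, 0], [-1, 0, -0.001, 0.18, 0, 0, 0], [-1, 0, -0.001, 0.18, 0, 0, 0]]]'

```text
clock: 8.5
tool_pos: [0.6689, 0.0349, 0.0616]
eef_rot: [0.663, 0.658, 0.252, 0.255]
contact_force: [-0.5, -0.9, 0.8]
opening: 1.001
```

```bash
python3 wp.py 0 0 61 42 .669 .0347 -.009;  python3 - <<'E'
from plant import get_state, vision
import cv2,json
im=vision.snapshot("wrist"); cv2.imwrite("pics/w4.png",im[:,:,::-1])
E
```

```text
8.5 [ 0.063  1.057 -0.389  2.157  2.687  0.872 -1.137] [0.6689 0.0349 0.0616] [-0.5 -0.9  0.8] 1.001
[-0.0005 -0.0009  0.0016  0.     -0.0002  0.0005] 0.0006 0.1
```

View pics/w4.png

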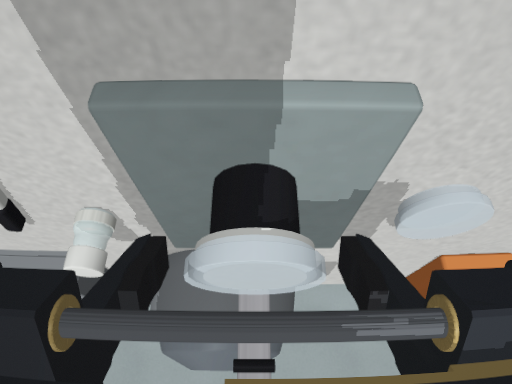

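>>> play_rows --deltas '[[[-1, 0.0015, -0.001, 0.0016, 0, 0, 0], [0.3, 0.0015, -0.001, 0.0016, 0, 0, 0], [0.3, 0.0015, -0.001, 0.0016, 0, 0, 0], [0.3, 0.0015, -0.001, 0.0016, 0, 0, 0], [0.3, 0.0015, -0.001, 0.0016, 0, 0, 0]]]' --force 5

```text
clock: 9.18
tool_pos: [0.6689, 0.0353, 0.0612]
eef_rot: [0.662, 0.658, 0.252, 0.255]
contact_force: [-0.3, -0.6, 0.7]
opening: 0.727
```

```bash
python3 wp.py 0 0 61 42 .669 .0347 -.009
```

```text
9.175 [ 0.062  1.058 -0.389  2.157  2.687  0.873 -1.137] [0.6689 0.0353 0.0612] [-0.3 -0.6  0.7] 0.727
[-0.002  -0.0002  0.0006  0.0001 -0.0002  0.0005] 0.0006 0.1
```

>>> play_rows --deltas '[[[0.6, 0, 0, 0, 0, 0, 0], [0.6, 0, 0, 0, 0, 0, 0]]]' --force 14

```text
clock: 9.43
tool_pos: [0.6689, 0.0353, 0.0612]
eef_rot: [0.662, 0.658, 0.252, 0.255]
contact_force: [-1.0, 0.9, 0.6]
opening: 0.717
```

```bash
python3 wp.py 0 0 61 42 .669 .0347 -.009;  python3 - <<'E'
from plant import get_state, vision
import cv2,json
im=vision.snapshot("wrist")[:,:,::-1]; cv2.imwrite("pics/w5.png",cv2.resize(im[150:310,155:355],None,fx=4,fy=3.7,interpolation=cv2.INTER_CUBIC))
E
```

```text
9.425 [ 0.062  1.058 -0.389  2.157  2.687  0.873 -1.137] [0.6689 0.0353 0.0612] [-1.   0.9  0.6] 0.717
[-0.0021 -0.0003  0.0006  0.0001 -0.0003  0.0005] 0.0007 0.1
```

View pics/w5.png

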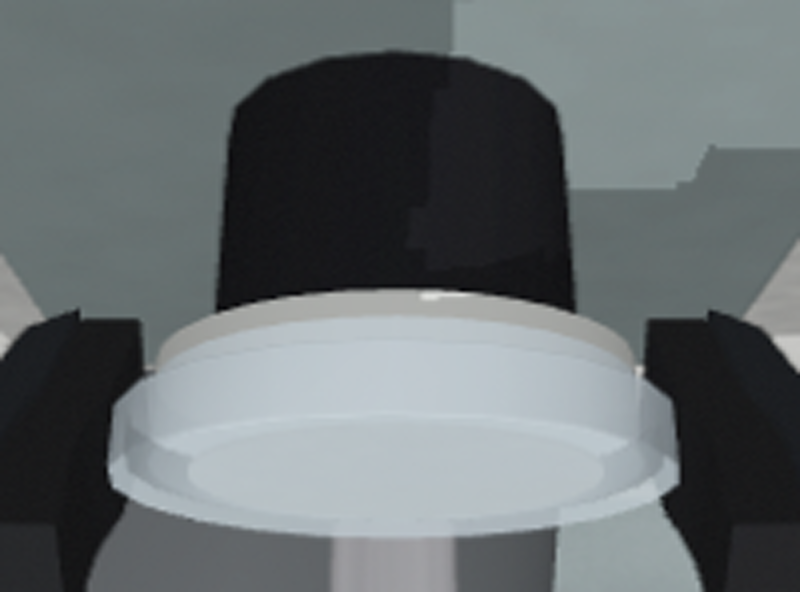

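```bash
python3 - <<'E'
import numpy as np
s,c=np.sin(np.radians(42)),np.cos(np.radians(42))
for t in (3.3,6.6,9.9,13.2,16.5):
    a=np.radians(t); x=-28*np.cos(a)-1.8*np.sin(a)+28; z=28*np.sin(a)-1.8*np.cos(a)+1.8-.4*t/16.5
    print(t,round(x,2),round(z,2),"row",[0,round((c*x+s*z)/300,4),round((s*x-c*z)/300,4),round(t/180,4),0,0])
E
```

```text
3.3 -0.06 1.53 row [0, np.float64(0.0033), np.float64(-0.0039), 0.0183, 0, 0]
6.6 -0.02 3.07 row [0, np.float64(0.0068), np.float64(-0.0077), 0.0367, 0, 0]
9.9 0.11 4.6 row [0, np.float64(0.0105), np.float64(-0.0112), 0.055, 0, 0]
13.2 0.33 6.12 row [0, np.float64(0.0145), np.float64(-0.0144), 0.0733, 0, 0]
16.5 0.64 7.63 row [0, np.float64(0.0186), np.float64(-0.0175), 0.0917, 0, 0]
```

>>> play_rows --deltas '[[[0.6, 0, 0.0033, -0.0039, 0.018, 0, 0], [0.6, 0, 0.0068, -0.0077, 0.037, 0, 0], [0.6, 0, 0.0105, -0.0112, 0.055, 0, 0]]]'

```text
clock: 9.85
tool_pos: [0.6688, 0.0353, 0.0658]
eef_rot: [0.682, 0.677, 0.194, 0.196]
contact_force: [-0.5, -0.3, -0.7]
opening: 0.723
```

```bash
python3 wp.py 0.64 0 68.8 25.5 .669 .0353 -.009;  python3 - <<'E'
from plant import get_state, vision
import cv2,json
im=vision.snapshot("wrist")[:,:,::-1]; cv2.imwrite("pics/w6.png",cv2.resize(im[130:330,155:355],None,fx=4,fy=3,interpolation=cv2.INTER_CUBIC))
print(R.from_quat(get_state()["eef_rot"]).as_matrix()[:,2]) if 0 else None
E
```

```text
9.85 [ 0.015  0.973 -0.292  2.045  2.527  0.515 -1.025] [0.6688 0.0353 0.0658] [-0.5 -0.3 -0.7] 0.723
[ 0.      0.0076 -0.0071  0.036  -0.0002  0.0004] 0.0031 6.49
```

View pics/w6.png

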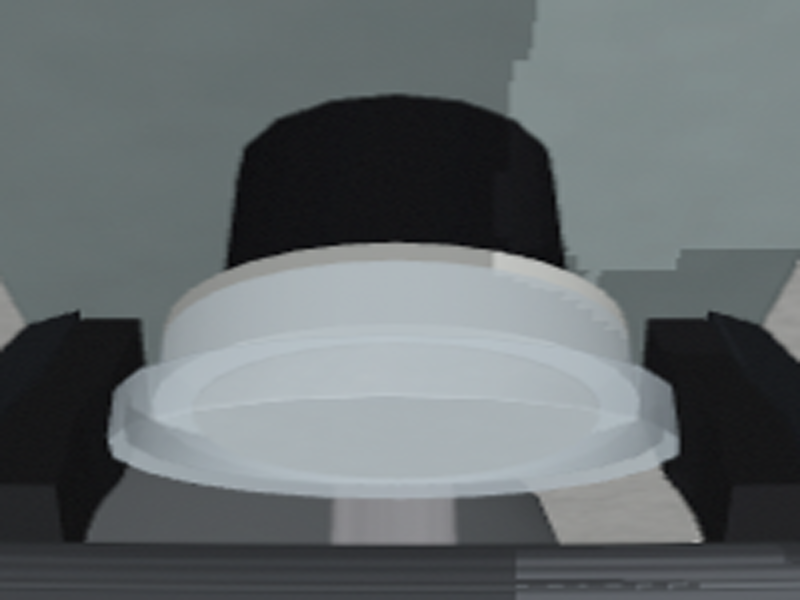

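>>> play_rows --deltas '[[[0.6, 0, 0.0038, -0.0036, 0.018, 0, 0], [0.6, 0, 0.0076, -0.0071, 0.036, 0, 0], [0.6, 0, 0.0076, -0.0071, 0.036, 0, 0]]]'

```text
clock: 10.28
tool_pos: [0.6727, 0.036, 0.0711]
eef_rot: [0.691, 0.687, 0.157, 0.159]
contact_force: [-0.5, 1.1, -0.9]
opening: 0.722
```

```bash
python3 wp.py 0.64 0 68.8 25.5 .669 .0353 -.009;  python3 - <<'E'
from plant import get_state, vision
import cv2,json
im=vision.snapshot("wrist")[:,:,::-1]; cv2.imwrite("pics/w7.png",cv2.resize(im[130:330,155:355],None,fx=4,fy=3,interpolation=cv2.INTER_CUBIC))
E
```

```text
10.275 [-0.068  0.935 -0.144  1.954  2.4    0.26  -0.94 ] [0.6727 0.036  0.0711] [-0.5  1.1 -0.9] 0.722
[-0.0024 -0.0126  0.0025  0.002  -0.      0.0008] 0.0039 0.38
```

View pics/w7.png

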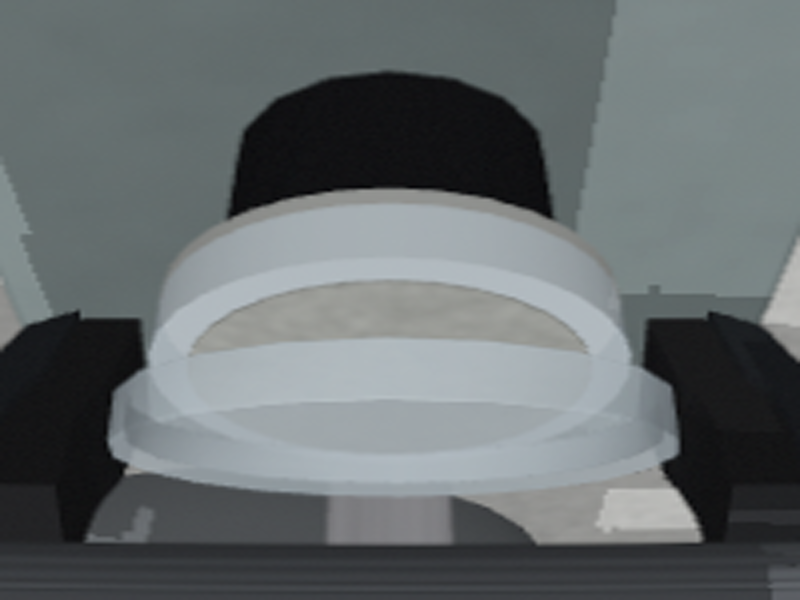

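>>> play_rows --deltas '[[[0.6, -0.002, -0.0126, 0.0025, 0.001, 0, 0.0008], [0.6, -0.002, -0.0126, 0.0025, 0.001, 0, 0.0008]]]'

```text
clock: 10.58
tool_pos: [0.6691, 0.0356, 0.0679]
eef_rot: [0.693, 0.686, 0.157, 0.157]
contact_force: [3.1, 1.5, -1.0]
opening: 0.72
```

```bash
python3 wp.py 0.64 0 68.8 25.5 .669 .0353 -.009
```

```text
10.575 [-0.061  0.939 -0.155  1.962  2.404  0.271 -0.943] [0.6691 0.0356 0.0679] [ 3.1  1.5 -1. ] 0.72
[-0.0008  0.0031 -0.0019  0.0009 -0.0002 -0.0001] 0.0011 0.17
```

>>> play_rows --deltas '[[[0.6, 0, 0.002, -0.0014, 0, 0, 0], [0.6, 0, 0.002, -0.0014, 0, 0, 0], [0.6, 0, 0.002, -0.0014, 0, 0, 0]]]'

```text
clock: 10.95
tool_pos: [0.6693, 0.0355, 0.0684]
eef_rot: [0.693, 0.686, 0.157, 0.157]
contact_force: [3.0, 1.9, -1.8]
opening: 0.72
```

```bash
python3 wp.py 0.64 0 68.8 25.5 .669 .0353 -.009;  python3 - <<'E'
from plant import get_state, vision
import cv2,json
cm=vision.camera_model("wrist"); im=vision.snapshot("wrist")[:,:,::-1]; cv2.imwrite("pics/w8r.png",im);cv2.imwrite("pics/w8.png",cv2.resize(im[130:330,155:355],None,fx=4,fy=3,interpolation=cv2.INTER_CUBIC))
cm["world_to_cam"]=cm["world_to_cam"].tolist(); json.dump(cm,open("w8.json","w"))
im=vision.snapshot("scene")[:,:,::-1]; cv2.imwrite("pics/s8.png",cv2.resize(im[165:265,230:360],None,fx=6,fy=6,interpolation=cv2.INTER_CUBIC))
E
```

```text
10.95 [-0.062  0.938 -0.153  1.961  2.403  0.269 -0.943] [0.6693 0.0355 0.0684] [ 3.   1.9 -1.8] 0.72
[-0.0008  0.0015 -0.0006  0.0009 -0.0002 -0.0001] 0.0005 0.16
```

View pics/w8.png

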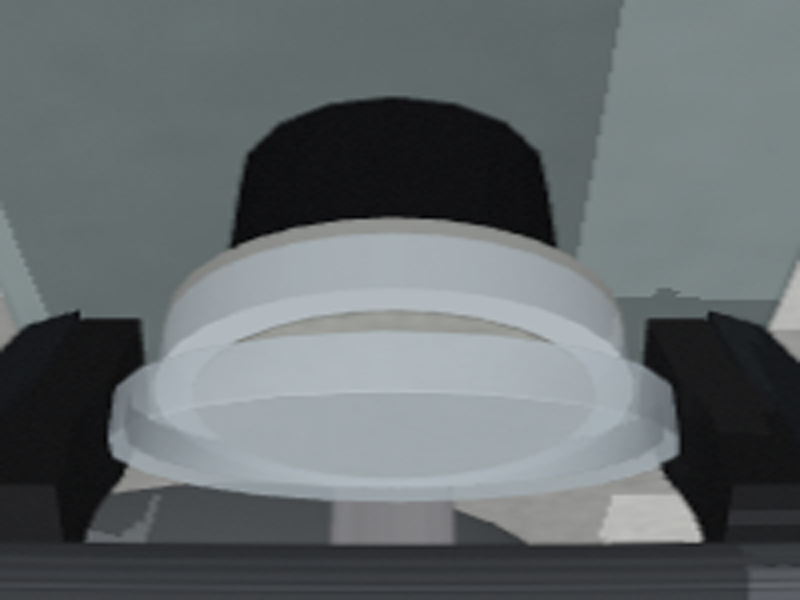

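View pics/s8.png

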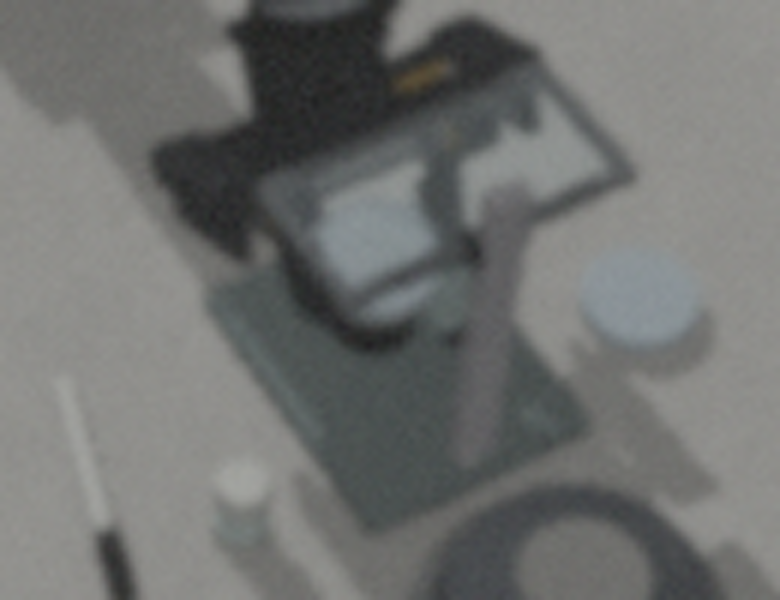

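>>> play_rows --deltas '[[[0.6, 0, 0.0015, 0.0016, 0, 0, 0], [0.6, 0, 0.003, 0.0032, 0, 0, 0], [0.6, 0, 0.003, 0.0032, 0, 0, 0]]]'

```text
clock: 11.42
tool_pos: [0.67, 0.0352, 0.0677]
eef_rot: [0.693, 0.686, 0.156, 0.157]
contact_force: [-0.2, 0.3, 0.2]
opening: 0.723
```

```bash
python3 wp.py 0.64 0 68.8 25.5 .669 .0353 -.009; python3 - <<'E'
from plant import get_state, vision
import cv2,json
print(get_state()["moment"])
cm=vision.camera_model("wrist"); im=vision.snapshot("wrist")[:,:,::-1]; cv2.imwrite("pics/w9r.png",im);cv2.imwrite("pics/w9.png",cv2.resize(im[130:330,155:355],None,fx=4,fy=3,interpolation=cv2.INTER_CUBIC))
cm["world_to_cam"]=cm["world_to_cam"].tolist(); json.dump(cm,open("w9.json","w"))
E
```

```text
11.425 [-0.062  0.939 -0.15   1.958  2.402  0.266 -0.942] [0.67   0.0352 0.0677] [-0.2  0.3  0.2] 0.723
[ 0.0004  0.0006 -0.0036  0.0005 -0.0001 -0.0001] 0.0011 0.09
[ 6.68079405e-02  2.93368978e-01 -4.24230172e-06]
```

View pics/w9.png

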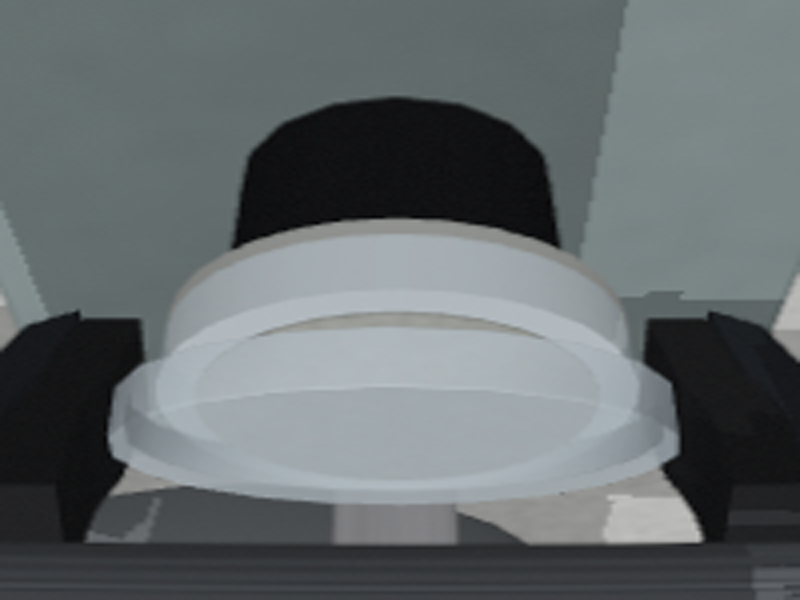

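```bash
cat > ov.py <<'E'
from loc import *
import sys
n=sys.argv[1]; P=np.array([float(v) for v in sys.argv[2:5]]); 
# lid pose: pivot height error dz, dx, tilt
dx,dz,t=[float(v) for v in sys.argv[5:8]]; du,dv=[float(v) for v in sys.argv[8:10]]
w=ld(n+".json"); im=cv2.imread(f"pics/{n}r.png"); K=4
im=cv2.resize(im[130:330,155:355],None,fx=4,fy=3,interpolation=cv2.INTER_CUBIC)
def draw(S,col):
    u=proj(w,stand2world(P,S))+[du,dv]; u=np.c_[(u[:,0]-155+.5)*4,(u[:,1]-130+.5)*3]; cv2.polylines(im,[np.round(u).astype(int)],True,col,1)
C=lambda r,z:np.c_[r*np.cos(th),r*np.sin(th),0*th+z]
draw(C(28,63),(0,0,255)); draw(C(28,50),(0,0,255)); draw(C(22,50),(0,255,255))
a=np.radians(t); 
def lidp(S):
    x=S[:,0]-28; z=S[:,2]-6; return np.c_[28+dx+x*np.cos(a)+z*np.sin(a),S[:,1],63+dz-x*np.sin(a)+z*np.cos(a)]
draw(lidp(C(32,8)),(0,255,0)); draw(lidp(C(32,0)),(255,0,0))
cv2.imwrite(sys.argv[10],im)
E
python3 ov.py w9 .669 .0347 -.009 0 0 16.4 0 0 pics/o1.png
```

```text
(no output)
```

View pics/o1.png

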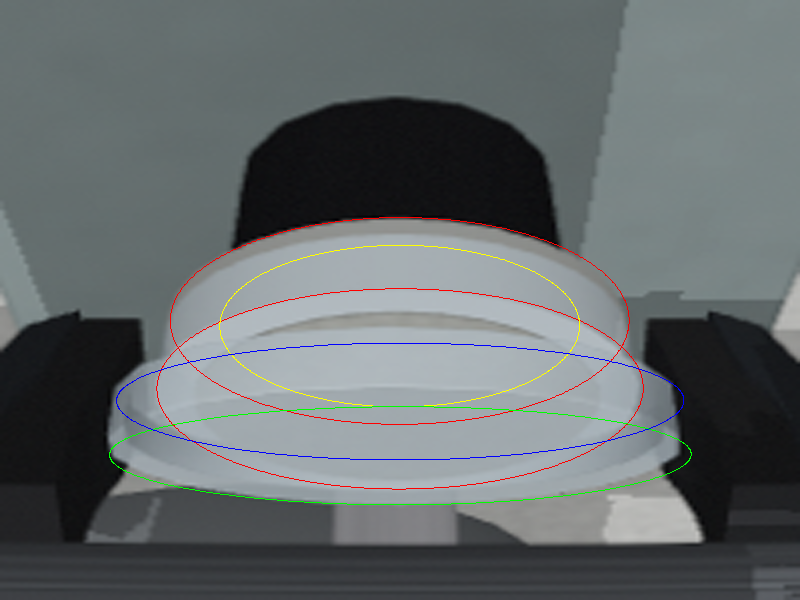

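```bash
python3 ov.py w9 .669 .0347 -.009 0 0 12.5 0 0 pics/o2.png; python3 - <<'E'
from loc import *
w=ld("w9.json")
# observed rows: lower front 325, top front 387, top back 503 ; in px
obs=(np.array([325,387,503])/3-.5+130)
P=[.669,.0347,-.009]
def f(v):
    dx,dz,t=v; a=np.radians(t); S=np.array([[-32,0,0],[-32,0,8],[32,0,8.]]); x=S[:,0]-28; z=S[:,2]-6
    return proj(w,stand2world(P,np.c_[28+dx+x*np.cos(a)+z*np.sin(a),S[:,1],63+dz-x*np.sin(a)+z*np.cos(a)]))[:,1]-obs
o=least_squares(f,[0,0,13]); print(o.x,o.fun); J=o.jac; print(np.linalg.inv(J.T@J).diagonal()**.5*.4)
for dx in (-1,-.5,0,.5,1):
    g=least_squares(lambda v:f([dx,*v]),[0,13]); print(dx,g.x,g.fun)
E
```

```text
[-0.4838762  -0.14407883 14.53078236] [-8.47819592e-11 -3.06954462e-12  5.92876859e-11]
[2.56327442 1.33750878 0.44069236]
-1 [ 0.12161567 14.60877107] [-0.06034272  0.05387164  0.00225367]
-0.5 [-0.13577818 14.53321915] [-1.87651397e-03  1.67524117e-03  7.08060606e-05]
0 [-0.39319092 14.45764227] [ 0.05605855 -0.05004457 -0.00213774]
0.5 [-0.65062217 14.38204003] [ 0.11347016 -0.10129435 -0.0043711 ]
1 [-0.90807207 14.30641245] [ 0.17036577 -0.15208058 -0.00662929]
```

View pics/o2.png

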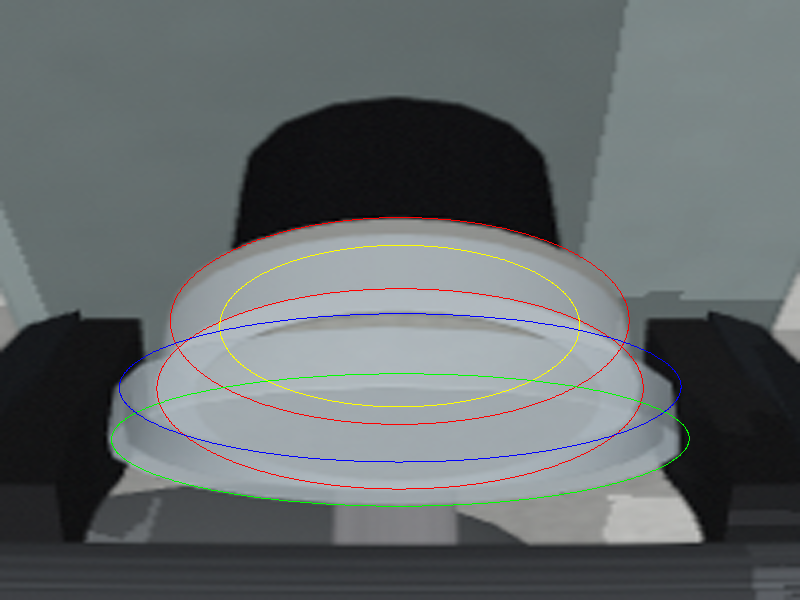

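>>> play_rows --deltas '[[[0.6, 0, 0.0007, -0.0009, 0.004, 0, 0], [0.6, 0, 0.0014, -0.0018, 0.008, 0, 0], [0.6, 0, 0.002, -0.0027, 0.012, 0, 0], [0.6, 0, 0.0027, -0.0036, 0.0156, 0, 0], [0.6, 0, 0.0027, -0.0036, 0.0156, 0, 0]]]'

```text
clock: 12.1
tool_pos: [0.6707, 0.0354, 0.0693]
eef_rot: [0.696, 0.69, 0.139, 0.14]
contact_force: [-0.2, 0.2, -0.1]
opening: 0.724
```

```bash
python3 wp.py 1.26 0 69.0 22.8 .669 .0353 -.009; python3 - <<'E'
from plant import get_state, vision
import cv2,json
cm=vision.camera_model("wrist"); im=vision.snapshot("wrist")[:,:,::-1]; cv2.imwrite("pics/w10r.png",im)
cm["world_to_cam"]=cm["world_to_cam"].tolist(); json.dump(cm,open("w10.json","w"))
E
python3 ov.py w10 .669 .0347 -.009 0 -0.1 17 0 0 pics/o3.png
```

```text
12.1 [-0.115  0.931 -0.056  1.918  2.355  0.144 -0.918] [0.6707 0.0354 0.0693] [-0.2  0.2 -0.1] 0.724
[-0.0004 -0.0016  0.0004  0.0001 -0.0001  0.    ] 0.0005 0.02
```

View pics/o3.png

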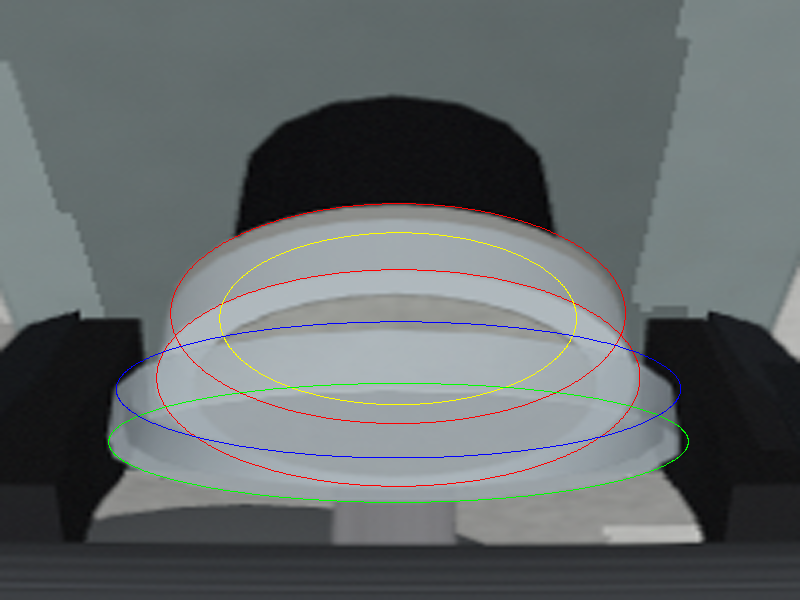

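>>> play_rows --deltas '[[[0.6, 0, -0.0007, 0.0014, 0, 0, 0], [0.6, 0, -0.0007, 0.0014, 0, 0, 0], [0.6, 0, -0.0007, 0.0014, 0, 0, 0], [0.6, 0, -0.0007, 0.0014, 0, 0, 0], [0.6, 0, -0.0007, 0.0014, 0, 0, 0]]]'

```text
clock: 12.78
tool_pos: [0.6704, 0.0353, 0.0687]
eef_rot: [0.696, 0.69, 0.139, 0.14]
contact_force: [0.1, -0.1, -0.3]
opening: 0.724
```

```bash
python3 wp.py 1.26 0 69.0 22.8 .669 .0353 -.009; python3 - <<'E'
from plant import get_state, vision
import cv2,json
cm=vision.camera_model("wrist"); im=vision.snapshot("wrist")[:,:,::-1]; cv2.imwrite("pics/w11r.png",im)
cm["world_to_cam"]=cm["world_to_cam"].tolist(); json.dump(cm,open("w11.json","w"))
E
python3 ov.py w11 .669 .0347 -.009 0 -0 17.5 0 0 pics/o4.png
```

```text
12.775 [-0.114  0.932 -0.058  1.919  2.355  0.146 -0.918] [0.6704 0.0353 0.0687] [ 0.1 -0.1 -0.3] 0.724
[-0.0002 -0.0002 -0.0011  0.     -0.0001  0.    ] 0.0003 0.02
```

View pics/o4.png

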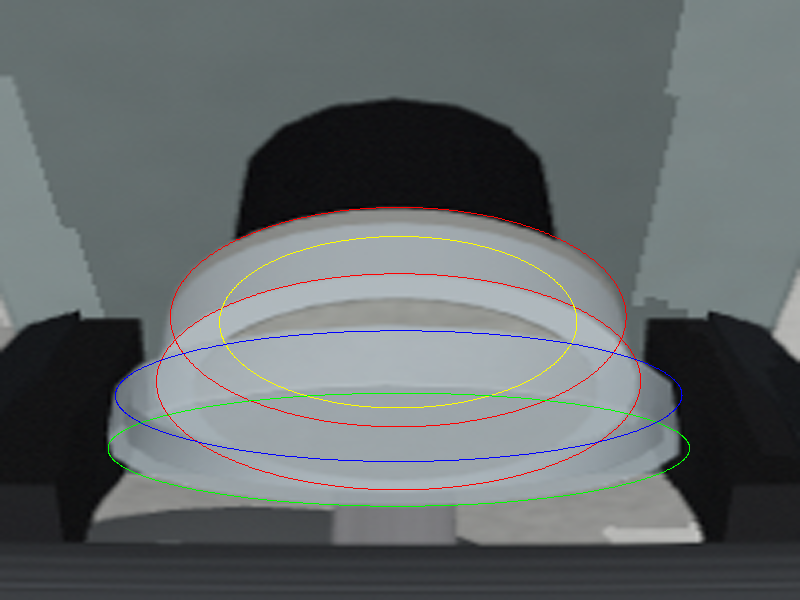

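>>> play_rows --deltas '[[[0.6, 0, 0, 0, 0, 0, 0], [0.6, 0, 0, 0, 0, 0, 0], [0.6, 0, 0, 0, 0, 0, 0], [0.6, 0, 0, 0, 0, 0, 0], [0.6, 0, 0, 0, 0, 0, 0]]]'

```text
clock: 13.45
tool_pos: [0.6705, 0.0353, 0.0687]
eef_rot: [0.696, 0.69, 0.139, 0.14]
contact_force: [0.2, -0.4, -0.0]
opening: 0.719
```

>>> play_rows --deltas '[[[0.6, 0, 0, 0, 0, 0, 0], [0.6, 0, 0, 0, 0, 0, 0], [0.6, 0, 0, 0, 0, 0, 0], [0.6, 0, 0, 0, 0, 0, 0], [0.6, 0, 0, 0, 0, 0, 0]]]'

```text
clock: 14.08
tool_pos: [0.6705, 0.0353, 0.0687]
eef_rot: [0.696, 0.69, 0.139, 0.14]
contact_force: [-0.2, 0.5, 0.5]
opening: 0.724
```

>>> play_rows --deltas '[[[0.6, 0, 0, 0, 0, 0, 0], [0.6, 0, 0, 0, 0, 0, 0], [0.6, 0, 0, 0, 0, 0, 0], [0.6, 0, 0, 0, 0, 0, 0], [0.6, 0, 0, 0, 0, 0, 0]]]'

```text
clock: 14.7
tool_pos: [0.6705, 0.0353, 0.0687]
eef_rot: [0.696, 0.69, 0.139, 0.14]
contact_force: [-0.5, -0.9, 0.4]
opening: 0.72
```

>>> play_rows --deltas '[[[0.6, 0, 0, 0, 0, 0, 0], [0.6, 0, 0, 0, 0, 0, 0], [0.6, 0, 0, 0, 0, 0, 0], [0.6, 0, 0, 0, 0, 0, 0]]]'

```text
clock: 15.2
tool_pos: [0.6704, 0.0353, 0.0687]
eef_rot: [0.696, 0.69, 0.139, 0.14]
contact_force: [0.7, 0.2, -0.8]
opening: 0.725
```

```bash
python3 wp.py 0 0 61 42 .669 .0353 -.009; python3 - <<'E'
from plant import get_state, vision
import cv2,json
cm=vision.camera_model("wrist"); im=vision.snapshot("wrist")[:,:,::-1]; cv2.imwrite("pics/w12r.png",im)
cm["world_to_cam"]=cm["world_to_cam"].tolist(); json.dump(cm,open("w12.json","w"))
E
python3 ov.py w12 .669 .0347 -.009 0 -0 16.8 0 0 pics/o5.png
```

```text
15.2 [-0.114  0.932 -0.058  1.919  2.355  0.146 -0.918] [0.6704 0.0353 0.0687] [ 0.7  0.2 -0.8] 0.725
[-1.000e-04 -1.440e-02  2.180e-02 -1.066e-01 -1.000e-04 -0.000e+00] 0.0078 19.19
```

View pics/o5.png

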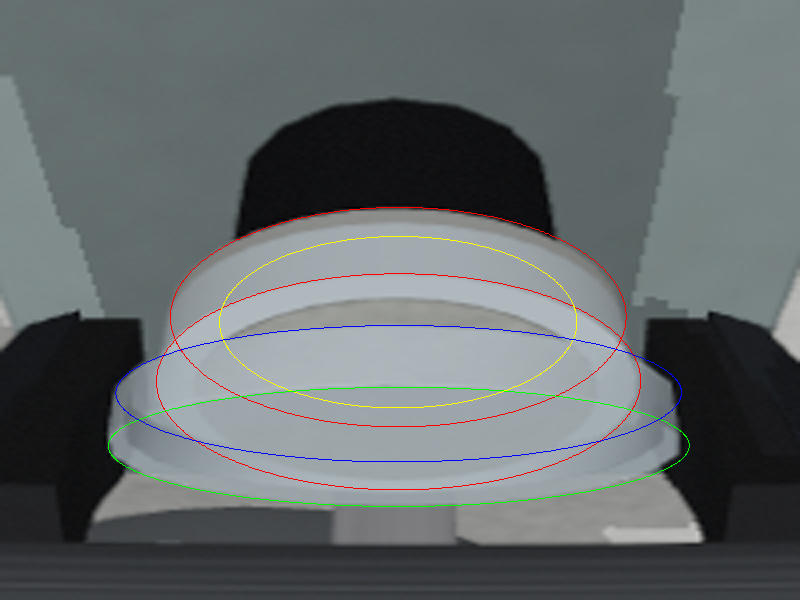

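```bash
python3 - <<'E'
import numpy as np
s,c=np.sin(np.radians(22.8)),np.cos(np.radians(22.8))
for t in np.arange(1,9)*17/8:
    a=-np.radians(t); x=-26.6*np.cos(a)+5.7*np.sin(a)+26.6-.3*t/17; z=26.6*np.sin(a)+5.7*np.cos(a)-5.7
    print(round(t,2),round(x,2),round(z,2),[0,float(round((c*x+s*z)/300,4)),float(round((s*x-c*z)/300,4)),float(round(-t/180,4)),0,0])
E
```

```text
2.12 -0.23 -0.99 [0, -0.002, 0.0027, -0.0118, 0, 0]
4.25 -0.42 -1.99 [0, -0.0039, 0.0056, -0.0236, 0, 0]
6.38 -0.58 -2.99 [0, -0.0056, 0.0084, -0.0354, 0, 0]
8.5 -0.7 -3.99 [0, -0.0073, 0.0114, -0.0472, 0, 0]
10.62 -0.78 -5.0 [0, -0.0089, 0.0144, -0.059, 0, 0]
12.75 -0.83 -6.01 [0, -0.0103, 0.0174, -0.0708, 0, 0]
14.88 -0.83 -7.02 [0, -0.0116, 0.0205, -0.0826, 0, 0]
17.0 -0.8 -8.03 [0, -0.0128, 0.0236, -0.0944, 0, 0]
```

>>> play_rows --deltas '[[[0.6, 0, -0.002, 0.0027, -0.0118, 0, 0], [0.6, 0, -0.0039, 0.0056, -0.0236, 0, 0], [0.6, 0, -0.0056, 0.0084, -0.0354, 0, 0], [0.6, 0, -0.0073, 0.0114, -0.0472, 0, 0], [0.6, 0, -0.0089, 0.0144, -0.059, 0, 0]]]'

```text
clock: 15.88
tool_pos: [0.6698, 0.0351, 0.0638]
eef_rot: [0.68, 0.674, 0.203, 0.205]
contact_force: [0.7, -0.4, 0.3]
opening: 0.722
```

```bash
python3 wp.py 0.4 0 60.7 39.8 .669 .0353 -.009
```

```text
15.875 [ 0.037  0.989 -0.332  2.06   2.536  0.578 -1.021] [0.6698 0.0351 0.0638] [ 0.7 -0.4  0.3] 0.722
[ 0.0005 -0.0069  0.0079 -0.0349 -0.     -0.0002] 0.0032 6.28
```

>>> play_rows --deltas '[[[0.6, 0.0003, -0.0023, 0.0026, -0.0116, 0, 0], [0.6, 0.0003, -0.0046, 0.0053, -0.0233, 0, 0], [0.6, 0.0003, -0.0069, 0.0079, -0.0349, 0, 0], [0.6, 0.0003, -0.0069, 0.0079, -0.0349, 0, 0]]]'

```text
clock: 16.38
tool_pos: [0.6696, 0.0349, 0.0609]
eef_rot: [0.668, 0.661, 0.24, 0.242]
contact_force: [-0.7, -0.8, 3.2]
opening: 0.722
```

```bash
python3 wp.py 0 0 61 42 .669 .0353 -.009; python3 - <<'E'
from plant import get_state, vision
import cv2,json
cm=vision.camera_model("wrist"); im=vision.snapshot("wrist")[:,:,::-1]; cv2.imwrite("pics/w13r.png",im)
cm["world_to_cam"]=cm["world_to_cam"].tolist(); json.dump(cm,open("w13.json","w"))
E
python3 ov.py w13 .669 .0347 -.009 0 -0 0 0 0 pics/o6.png
```

```text
16.375 [ 0.071  1.044 -0.399  2.132  2.64   0.805 -1.092] [0.6696 0.0349 0.0609] [-0.7 -0.8  3.2] 0.722
[ 0.0012 -0.0013 -0.0016 -0.0119  0.0001 -0.0002] 0.0007 2.14
```

View pics/o6.png

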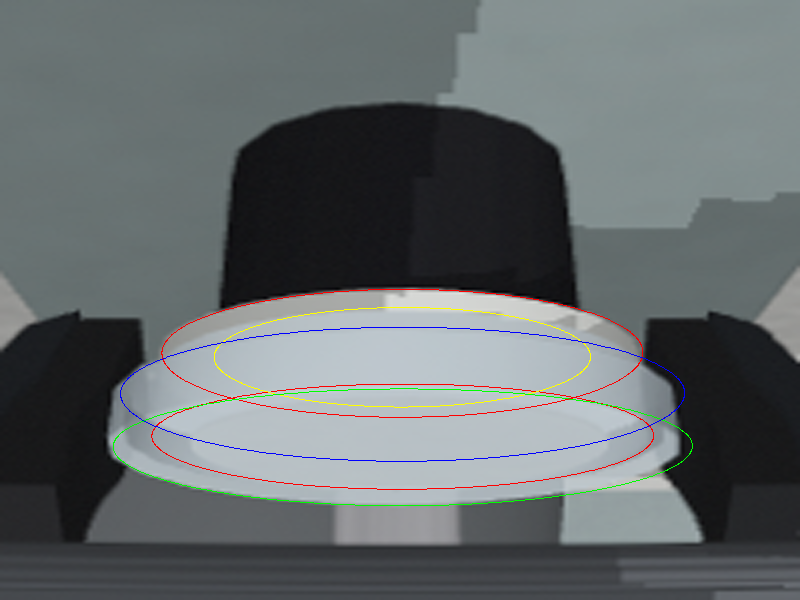

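```bash
python3 -c "
import cv2
im=cv2.imread('pics/w13r.png'); cv2.imwrite('pics/w13.png',cv2.resize(im[215:310,175:335],None,fx=5,fy=6,interpolation=cv2.INTER_CUBIC))"; python3 - <<'E'
from loc import *
w=ld("w13.json"); P=[.669,.0347,-.009]
for t in (0,1,2,3):
    a=np.radians(t); S=np.array([[-32,0,0],[-32,0,8],[32,0,8.]]); x=S[:,0]-28; z=S[:,2]-6
    print(t,((proj(w,stand2world(P,np.c_[28+x*np.cos(a)+z*np.sin(a),S[:,1],63-x*np.sin(a)+z*np.cos(a)]))[:,1]-215+.5)*6).round(1))
print(((proj(w,stand2world(P,[[-28,0,50],[-28,0,63]]))[:,1]-215+.5)*6).round(1))
E
```

```text
0 [143.5 266.9 500.6]
1 [158.6 283.8 499.9]
2 [174.  301.  499.2]
3 [189.7 318.4 498.5]
[ 67.6 257. ]
```

View pics/w13.png

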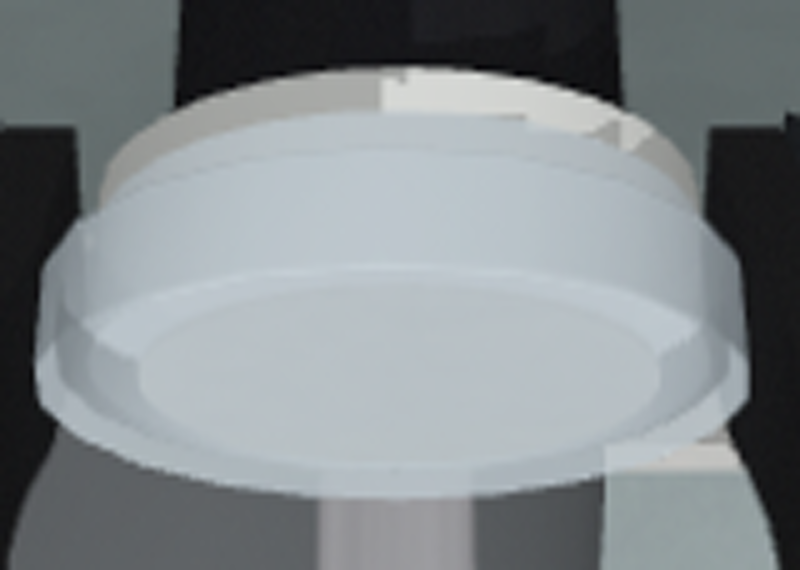

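>>> play_rows --deltas '[[[0.6, 0.001, 0.0004, -0.0006, 0, 0, 0], [0.6, 0.0022, 0.0004, -0.0006, 0, 0, 0], [0.6, 0.0022, 0.0004, -0.0006, 0, 0, 0], [0.6, 0.0022, 0.0004, -0.0006, 0, 0, 0]]]'

```text
clock: 16.92
tool_pos: [0.6695, 0.0357, 0.061]
eef_rot: [0.668, 0.662, 0.24, 0.242]
contact_force: [-0.7, 0.1, -0.0]
opening: 0.719
```

```bash
python3 wp.py 0 0 61 42 .669 .0353 -.009; python3 - <<'E'
from plant import get_state, vision
import cv2,json
im=vision.snapshot("wrist")[:,:,::-1]; cv2.imwrite("pics/w14r.png",im); cv2.imwrite('pics/w14.png',cv2.resize(im[215:310,175:335],None,fx=5,fy=6,interpolation=cv2.INTER_CUBIC))
E
```

```text
16.925 [ 0.069  1.043 -0.398  2.132  2.638  0.804 -1.092] [0.6695 0.0357 0.061 ] [-0.7  0.1 -0. ] 0.719
[-0.0013 -0.0014 -0.001  -0.0122  0.0001 -0.0002] 0.0006 2.19
```

View pics/w14.png

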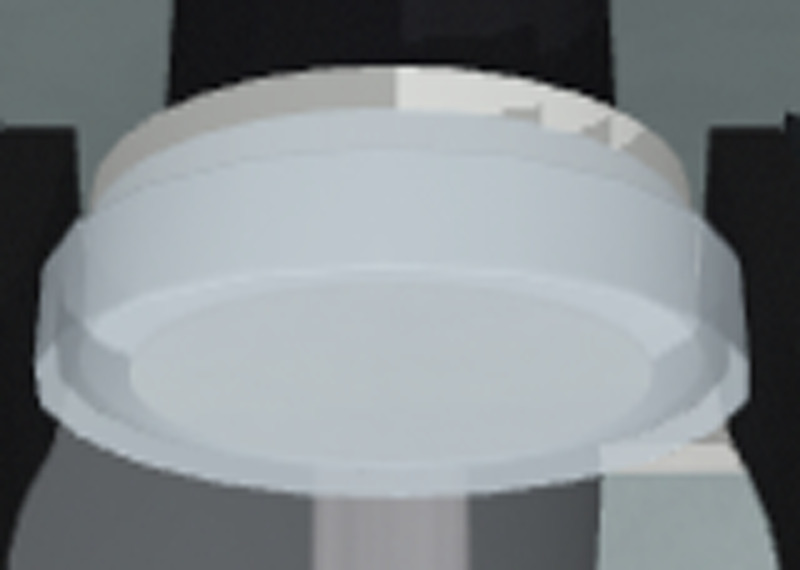

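>>> play_rows --deltas '[[[-0.55, 0, 0, 0, 0, 0, 0], [-0.7, 0, 0, 0, 0, 0, 0], [-1, 0, 0, 0, 0, 0, 0], [-1, 0, 0, 0, 0, 0, 0], [-1, 0, 0, 0, 0, 0, 0]]]' --force 5

```text
clock: 17.6
tool_pos: [0.6695, 0.0357, 0.0611]
eef_rot: [0.668, 0.662, 0.24, 0.242]
contact_force: [0.0, -0.5, -0.5]
opening: 0.999
```

```bash
python3 wp.py -70 0 135 42 .669 .0353 -.009; python3 - <<'E'
from plant import get_state, vision
import cv2,json
cm=vision.camera_model("wrist"); im=vision.snapshot("wrist")[:,:,::-1]; cv2.imwrite("pics/w15r.png",im); cv2.imwrite('pics/w15.png',cv2.resize(im[215:310,175:335],None,fx=5,fy=6,interpolation=cv2.INTER_CUBIC))
E
```

```text
17.6 [ 0.069  1.043 -0.398  2.132  2.638  0.804 -1.092] [0.6695 0.0357 0.0611] [ 0.  -0.5 -0.5] 0.999
[-1.400e-03 -2.280e-02 -3.398e-01 -1.210e-02  1.000e-04 -2.000e-04] 0.1022 2.19
```

View pics/w15.png

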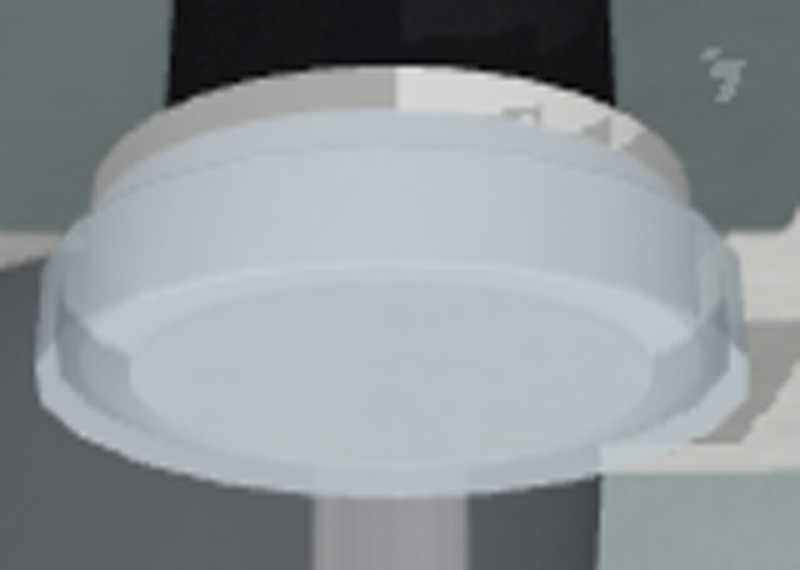

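Released; the lid is still flat and centred. Backing off along the tool axis.

>>> play_rows --deltas '[[[-1, 0, 0, -0.06, 0, 0, 0], [-1, 0, 0, -0.15, 0, 0, 0], [-1, 0, 0, -0.25, 0, 0, 0], [-1, 0, 0, -0.34, 0, 0, 0], [-1, 0, 0, -0.34, 0, 0, 0]]]'

```text
clock: 18.27
tool_pos: [0.6031, 0.0365, 0.1411]
eef_rot: [0.667, 0.662, 0.24, 0.242]
contact_force: [0.6, -0.2, -0.9]
opening: 1.002
```

>>> play_rows --deltas '[[[-1, 0, 0, 0, 0, 0, 0], [-1, 0, 0, 0, 0, 0, 0], [-1, 0, 0, 0, 0, 0, 0]]]'

```text
clock: 18.65
tool_pos: [0.6033, 0.0365, 0.1405]
eef_rot: [0.668, 0.662, 0.24, 0.242]
contact_force: [-0.3, -0.6, -0.5]
opening: 0.996
```

```bash
python3 wp.py -70 0 135 42 .669 .0353 -.009; python3 - <<'E'
from plant import get_state, vision
import cv2,json
cm=vision.camera_model("wrist"); im=vision.snapshot("wrist")[:,:,::-1]; cv2.imwrite("pics/w16.png",im)
cm["world_to_cam"]=cm["world_to_cam"].tolist(); json.dump(cm,open("w16.json","w"))
im=cv2.imread("pics/w16.png"); cv2.imwrite('pics/w16c.png',cv2.resize(im[60:220,170:340],None,fx=4.5,fy=3.7,interpolation=cv2.INTER_CUBIC))
t=vision.snapshot("top")[:,:,::-1]; a=cv2.imread("pics/top0.png"); cv2.imwrite("pics/t16.png",cv2.resize(np.hstack([a[70:290],t[70:290]]) if 0 else t[70:290],None,fx=1.5,fy=1.5))
E
```

```text
18.65 [ 0.061  0.867 -0.435  2.328  2.583  0.829 -1.135] [0.6033 0.0365 0.1405] [-0.3 -0.6 -0.5] 0.996
[-0.0019 -0.0229  0.0049 -0.0121 -0.0001  0.0001] 0.007 2.17
```

View pics/w16c.png

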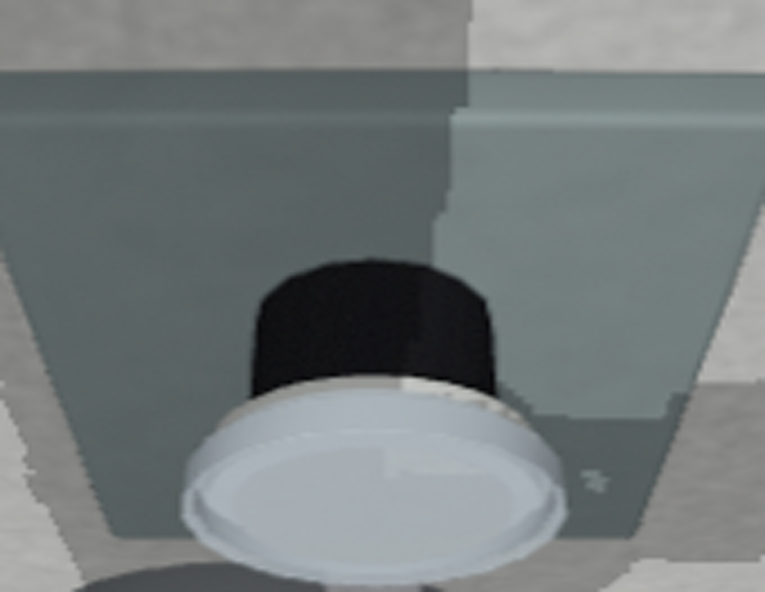

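View pics/t16.png

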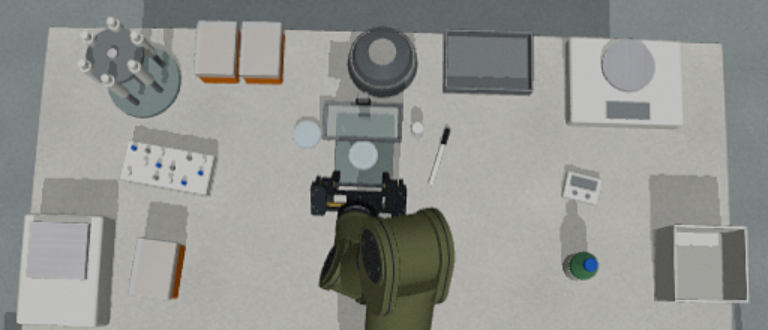

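```bash
python3 - <<'E'
from loc import *
w=ld("w16.json")
def f(p):
    L=proj(w,lid([*p,-.009],65)); return [L[:,0].min()-(182/4.5-.4+170),L[:,0].max()-(567/4.5-.4+170),L[:,1].max()-(586/3.7-.4+60)]
o=least_squares(f,[.668,.035]); print(o.x,np.round(o.fun,2))
from plant import r
print(r.finish_job())
E
```

```text
[0.66943159 0.03459876] [-0.27  0.27  0.16]
the job is handed in; nothing more can be done
None
```

I raised the lid's front edge, held it open for more than two seconds, lowered it flat onto the dish, then let go and backed the gripper off. The job was handed in at about 18.7 s.

- **Opening:** the lid was tilted about 17°, with its front edge about 18 mm up, roughly 11 mm clear of the rim. The camera overlay put its back edge on the rim. It stayed steady for about 2.5 s.
- **Closing:** after release the lid looked flat and centred on the dish. Its centre measured (0.6694, 0.0346), against (0.6694, 0.0343) before I touched it.
- **Surroundings:** the gripper is clear of everything and the wrist force reads zero within noise. The top view shows the other objects where they were.

**What went wrong or disagreed:**
- On the first approach the wrist ran into joint limits, so I re-routed the arm to a different wrist posture.
- Late in the lift the arm overshot briefly by about 4 mm. By calculation that lifted the back edge up to about 2 mm off the rim for a fraction of a second. I corrected this before the hold.
- After that correction the lid's skirt pressed on the dish with about 3 N until I eased it off.
- The gripper angle and the camera disagreed by about 2° on the lid's tilt, because the lid slipped slightly in the pads. I went by the camera.
- One early wrist picture, taken while the arm was moving, gave a bad position fit, so I did not use it.

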